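Clear and load the shaker, close the bin and the specimen tubs

TASK

Make the shaker ready and load it: with the hand brush, brush every piece of broken foam off its platform into the waste bin beside it (never push or pick a piece off the platform with the gripper), close the bin with its rectangular lid once all the foam is in, and after that stand both stacks of culture dishes upright, well on the cleared platform. Put the brush back in its tray, bristles down, and close every open specimen tub with one of the round lids, at any time. All lids must sit fully home and level, and the tubs and dishes must stay upright.

Things in the scene. Friction and masses are not known exactly. Their poses are not given: they have to be found in the camera images.
- platform: laboratory shaker standing fixed on the bench: blue housing with a flat steel top plate 150 (its x) by 200 mm (its y), plate surface 90 mm above the bench; rails 6 mm thick and 14 mm high run along its near and far (-x, +x) edges, 138 mm apart inside; open at both y ends; the bin stands at the +y end. Origin: centre of its underside, on the bench
- bin: open rectangular grey plastic waste bin, fixed, 160 (x) by 130 (y) mm outside, 82 mm high, walls and floor 4 mm; it stands 8 mm off the +y end of the shaker platform, axes parallel to the platform's, centre 173 mm from the platform's centre. Origin: centre of its underside
- bin_lid: rectangular grey lid of the bin: plate 164 (x) by 134 (y) by 4 mm; below it a plug 144 by 114 by 8 mm that drops into the bin's mouth; on top a black grip bar 80 mm long (x), 16 mm wide, 30 mm high. Lies plug down. Origin: centre of the plug's underside; plate at 8 to 12 mm, bar at 12 to 42 mm above it. Home on the bin the origin is 74 mm above the bin's
- brush: wooden block brush with dark bristles: bristles 116 (x) by 30 mm and 34 mm high, wooden back 120 by 36 mm at 34 to 50 mm, upright grip rib 80 mm long (x), 20 mm wide, at 50 to 84 mm. Origin: centre of the bristles' underside, z up out of the rib
- brush_tray: shallow fixed aluminium tray for the brush, 160 (x) by 68 (y) by 14 mm high, walls and floor 4 mm. Origin: centre of its underside; the brush stands in it bristles down, long side along the tray's x
- tub1: open round white plastic specimen tub, 80 mm across, 70 mm high, mouth 74 mm across inside; loose, upright. May be absent. Origin: centre of its underside
- tub2: open round white plastic specimen tub, 80 mm across, 70 mm high, mouth 74 mm across inside; loose, upright. May be absent. Origin: centre of its underside
- tub3: open round white plastic specimen tub, 80 mm across, 70 mm high, mouth 74 mm across inside; loose, upright. May be absent. Origin: centre of its underside
- lid1: round white press-in lid, disc 86 mm across and 4 mm thick; below it a tapered plug 67 mm across and 8 mm deep; on top a grip rib 56 mm long (x), 14 mm wide, 30 mm high. Fits any tub. Lies plug down. Origin: centre of the plug's underside; disc at 8 to 12 mm, rib at 12 to 42 mm above it. Home on a tub the origin is 62 mm above the tub's
- lid2: round white press-in lid, disc 86 mm across and 4 mm thick; below it a tapered plug 67 mm across and 8 mm deep; on top a grip rib 56 mm long (x), 14 mm wide, 30 mm high. Fits any tub. Lies plug down. Origin: centre of the plug's underside; disc at 8 to 12 mm, rib at 12 to 42 mm above it. Home on a tub the origin is 62 mm above the tub's
- lid3: round white press-in lid, disc 86 mm across and 4 mm thick; below it a tapered plug 67 mm across and 8 mm deep; on top a grip rib 56 mm long (x), 14 mm wide, 30 mm high. Fits any tub. Lies plug down. Origin: centre of the plug's underside; disc at 8 to 12 mm, rib at 12 to 42 mm above it. Home on a tub the origin is 62 mm above the tub's
- foam1: broken piece of white foam tube rack, 60 (x) by 30 by 22 mm, lying on the shaker platform. May be absent. Origin: centre of its underside
- foam2: broken piece of white foam tube rack, 60 (x) by 30 by 22 mm, lying on the shaker platform. May be absent. Origin: centre of its underside
- foam3: broken piece of white foam tube rack, 60 (x) by 30 by 22 mm, lying on the shaker platform. May be absent. Origin: centre of its underside
- foam4: broken piece of white foam tube rack, 60 (x) by 30 by 22 mm, lying on the shaker platform. May be absent. Origin: centre of its underside
- dishes1: stack of three small culture dishes taped into one round piece, 56 mm across, 45 mm high, standing loose on the bench. Origin: centre of its underside
- dishes2: stack of three small culture dishes taped into one round piece, 56 mm across, 45 mm high, standing loose on the bench. Origin: centre of its underside

How it is judged (in metres and radians):
On the way, in this order (a step that is already met when the one before it is completed fails the run):
1. the brush is brought down to the shaker platform (x of brush in the frame of platform between -0.05 and 0.05 m and y of brush in the frame of platform between -0.16 and 0.12 m and z of brush in the frame of platform between 0.08 and 0.105 m), for 0.1 s.
2. all foam pieces lie in the bin (x of foam1 in the frame of bin between -0.078 and 0.078 m and y of foam1 in the frame of bin between -0.063 and 0.063 m and z of foam1 in the frame of bin between 0 and 0.072 m and x of foam2 in the frame of bin between -0.078 and 0.078 m and y of foam2 in the frame of bin between -0.063 and 0.063 m and z of foam2 in the frame of bin between 0 and 0.072 m and x of foam3 in the frame of bin between -0.078 and 0.078 m and y of foam3 in the frame of bin between -0.063 and 0.063 m and z of foam3 in the frame of bin between 0 and 0.072 m and x of foam4 in the frame of bin between -0.078 and 0.078 m and y of foam4 in the frame of bin between -0.063 and 0.063 m and z of foam4 in the frame of bin between 0 and 0.072 m), for 0.2 s.
3. the bin's lid sits home on the bin (x of bin_lid in the frame of bin between -0.008 and 0.008 m and y of bin_lid in the frame of bin between -0.008 and 0.008 m and z of bin_lid in the frame of bin between 0.07 and 0.0765 m and angle between bin_lid's own z axis and vertical below 0.035 rad), for 0.2 s.
4. both stacks of dishes stand upright on the platform (x of dishes1 in the frame of platform between -0.05 and 0.05 m and y of dishes1 in the frame of platform between -0.08 and 0.08 m and z of dishes1 in the frame of platform between 0.086 and 0.096 m and angle between each of dishes1, dishes2's own z axis and vertical below 0.06 rad and x of dishes2 in the frame of platform between -0.05 and 0.05 m and y of dishes2 in the frame of platform between -0.08 and 0.08 m and z of dishes2 in the frame of platform between 0.086 and 0.096 m), for 0.2 s.
At the end, for the whole second after the job is handed in: Foam in the bin; both dish stacks upright on the plate, centres 20 mm or more from its open ends; bin lid within 8 mm of centre, 2.5 mm of home, 2 deg of level; each tub upright with a round lid within 7 mm, 2.5 mm, 2.3 deg; brush bristles down in its tray; all at rest (all of step 2 and all of step 3 and all of step 4 and ((horizontal distance between lid1 and tub1 below 0.007 m and z of lid1 in the frame of tub1 between 0.058 and 0.0645 m and angle between lid1's own z axis and vertical below 0.04 rad) or (horizontal distance between lid2 and tub1 below 0.007 m and z of lid2 in the frame of tub1 between 0.058 and 0.0645 m and angle between lid2's own z axis and vertical below 0.04 rad) or (horizontal distance between lid3 and tub1 below 0.007 m and z of lid3 in the frame of tub1 between 0.058 and 0.0645 m and angle between lid3's own z axis and vertical below 0.04 rad)) and ((horizontal distance between lid1 and tub2 below 0.007 m and z of lid1 in the frame of tub2 between 0.058 and 0.0645 m and angle between lid1's own z axis and vertical below 0.04 rad) or (horizontal distance between lid2 and tub2 below 0.007 m and z of lid2 in the frame of tub2 between 0.058 and 0.0645 m and angle between lid2's own z axis and vertical below 0.04 rad) or (horizontal distance between lid3 and tub2 below 0.007 m and z of lid3 in the frame of tub2 between 0.058 and 0.0645 m and angle between lid3's own z axis and vertical below 0.04 rad)) and ((horizontal distance between lid1 and tub3 below 0.007 m and z of lid1 in the frame of tub3 between 0.058 and 0.0645 m and angle between lid1's own z axis and vertical below 0.04 rad) or (horizontal distance between lid2 and tub3 below 0.007 m and z of lid2 in the frame of tub3 between 0.058 and 0.0645 m and angle between lid2's own z axis and vertical below 0.04 rad) or (horizontal distance between lid3 and tub3 below 0.007 m and z of lid3 in the frame of tub3 between 0.058 and 0.0645 m and angle between lid3's own z axis and vertical below 0.04 rad)) and angle between each of tub1, tub2, tub3's own z axis and vertical below 0.05 rad and x of brush in the frame of brush_tray between -0.03 and 0.03 m and y of brush in the frame of brush_tray between -0.02 and 0.02 m and z of brush in the frame of brush_tray between -0.002 and 0.009 m and angle between brush's own z axis and vertical below 0.06 rad and linear speed of each of lid1, lid2, lid3, tub1, tub2, tub3, dishes1, dishes2, bin_lid, brush below 0.02 m/s); the robot touches nothing.
It fails at once if the gripper touches a foam piece that is on the platform ((contact force between the fingers and foam1 above 0.5 N and x of foam1 in the frame of platform between -0.08 and 0.08 m and y of foam1 in the frame of platform between -0.1 and 0.1 m and z of foam1 in the frame of platform above 0.08 m) or (contact force between the fingers and foam2 above 0.5 N and x of foam2 in the frame of platform between -0.08 and 0.08 m and y of foam2 in the frame of platform between -0.1 and 0.1 m and z of foam2 in the frame of platform above 0.08 m) or (contact force between the fingers and foam3 above 0.5 N and x of foam3 in the frame of platform between -0.08 and 0.08 m and y of foam3 in the frame of platform between -0.1 and 0.1 m and z of foam3 in the frame of platform above 0.08 m) or (contact force between the fingers and foam4 above 0.5 N and x of foam4 in the frame of platform between -0.08 and 0.08 m and y of foam4 in the frame of platform between -0.1 and 0.1 m and z of foam4 in the frame of platform above 0.08 m)).
It fails at once if a stack of dishes is tipped over (angle between any of dishes1, dishes2's own z axis and vertical above 0.6 rad).
Of foam1, foam2, foam3, foam4 only 2 to 4 are there at a start; the rules pass over those that are not, and their reading is None.
Of tub1, tub2, tub3 only 2 to 3 are there at a start; the rules pass over those that are not, and their reading is None.
At some moment in a run one of tub1, tub2, tub3, bin_lid may be knocked a few centimetres aside while the robot is not near it.
It also fails if it takes over 210 s, if anything falls off the work surface, if the arm or the gripper's body presses on something with over 40 N, if the wrist force passes 120 N, or if a joint passes its speed limit or range.

ROBOT

A 6-joint arm with a two-finger parallel gripper is mounted at the origin on the work surface. World frame = base frame: x ahead of the robot, y to its left, z up, the work surface at z = 0. Lengths are in mm, angles in rad, forces in N, time in s.
With the tool pointing down it reaches from about 250 to 775 mm from the base axis. Payload 4 kg.
Tool frame: the origin (TCP) lies midway between the tips of the shut fingers; the grasp point (between the pads) lies ctrl.tcp_to_grasp behind it (ctrl.tcp_to_grasp is the distance from the TCP to the grasp point, in mm); z points along the fingers, y is the line along which they close (so a half turn about z gives the same grasp; the last joint's range is limited). The gripper opens to 85 mm and grips with 20 to 120 N. Pads are 22 mm wide; open, the fingers measure 114 mm over their backs; the gripper's body (76 mm by 85 mm) begins 54 mm behind the grasp point. The pads swing forward as they close: fully open they stand 13 mm farther back than shut.
Start: joints at [1.189, 0.087, 1.371, -0, 1.684, -0.103], TCP at [151.37, 528.777, 231.341] pointing down, gripper open.
Joint ranges: [-3.1, 3.1], [-0.76, 2.03], [0.27, 2.55], [-1.08, 4.22], [0.17, 2.65], [-2.57, 2.57]. Speed limits (rad/s): [2.79, 2.79, 3.14, 3.14, 3.14, 3.14].

INTERFACE

Orientations are given as a rotation vector (axis times angle).
In Python, from station import ctrl, eyes gives the robot as it stands.
- The arm moves only by the tool jog_arm, never from a script. Its argument "deltas" is a list of rows, each an object with "claw": the opening, from 0 (shut) to 1 (fully open); "offset": the shift along the world's x, y, z in m, a list of three; "twist": the turn about the world's z in degrees. A call has 1 to 10 rows; each row is the pose to reach, as a shift and turn from the pose commanded when the call began; what a row does not reach only later rows make up. A row lasts 1/10 s, in which the tool goes at most 50 mm and 8.59 degrees, less where a joint would pass 70% of its speed; a pose out of reach is approached as far as the arm can. A call with a gripper value outside its range is refused whole. The fingers move at their own pace and stop on an object; "force" is the grip in N (left out, the last holds). Time passes only in rows, so rows that repeat a pose let the fingers close. It gives the time, the measured TCP pose, the force, the opening and the grip force at its end, in the units of the state.
- ctrl.get_state(): the state, without advancing time (a new reading comes with each control period).
- eyes.grab_frame(name): name is "scene" or "top" or "wrist"; returns a dict with "frame" (480x640x3 uint8, red, green, blue), "camera_matrix" (3x3 intrinsics, pixels), "R" (3x3) and "t" (3): a world point X has camera coordinates R X + t. Camera axes: x right, y down, z forward; pixel columns grow to the right and rows downward; lengths in mm; the calibration is good to about 2 mm. A picture is of the moment at which its call begins. There is no depth.
- ctrl.hand_in(): hands the job in; it is judged then, once.
The state is a dict: "time_s": time; "q": joint angles; "joint_vel": joint speeds; "joint_efforts": joint torques, N m; "ee_pos": TCP position; "tcp_rot": TCP orientation; "contact_force": force on the tool from outside, world axes, zero at the start; "moment": the same for the moment, N m; "gripper_width": finger opening in mm; "gripper_force": force on a finger pad.
Only numpy, scipy, OpenCV 4.12 (cv2) and the standard library are available. Lean on these libraries where they do the work, as an engineer would, in place of code of your own. Each camera call takes 0.05 s, during which the arm holds its last target. There are 200 camera calls.

## Working session

There is one attempt and no reset: what is moved stays moved. The work goes in short steps, Python scripts to look and compute and a tool call to move; the robot and the scene stay as the last step left them, time stands still between calls to the robot, and variables do not carry over. Pictures are saved under pics/ and viewed, at most 14 in all, crops included, and the job is handed in when it is done.

Besides the shell and the picture viewer there is one more tool, called after "Emit:" by a JSON object that holds its "method" and its "body". jog_arm: Moves the arm, as the interface text tells. Its arguments: {"type":"object","properties":{"deltas":{"type":"array","items":{"type":"object","properties":{"claw":{"type":"number"},"offset":{"type":"array","items":{"type":"number"}},"twist":{"type":"number"}}}},"force":{"type":"number"}},"required":["deltas"]}

```bash
ls && mkdir -p pics
cat > h.py <<'E'
import numpy as np, cv2
from station import ctrl, eyes
def snap(n,f):
    d=eyes.grab_frame(n); cv2.imwrite(f'pics/{f}.png',d['frame'][:,:,::-1]); np.savez(f'pics/{f}.npz',K=d['camera_matrix'],R=d['R'],t=d['t']); return d
def px2w(f,uv,z):
    d=np.load(f'pics/{f}.npz'); Ki=np.linalg.inv(d['K']); R=d['R'];t=np.ravel(d['t'])
    c=-R.T@t; out=[]
    for i,(u,v) in enumerate(uv):
        r=R.T@Ki@[u,v,1]; zz=z[i] if np.ndim(z) else z
        out.append(c+r*(zz-c[2])/r[2])
    return np.round(np.array(out)[:,:2],1)
def w2px(f,X):
    d=np.load(f'pics/{f}.npz'); p=(d['K']@(d['R']@np.array(X,float).T+np.ravel(d['t'])[:,None])).T
    return np.round(p[:,:2]/p[:,2:],1)
E
python3 - <<'E'
from h import *
a=snap('top','top0'); b=snap('scene','sc0')
for d in (a,b): print(d['camera_matrix'][0],-d['R'].T@np.ravel(d['t']),d['R'])
for n in('top0','sc0'):
    pass
cv2.imwrite('pics/top0b.png',cv2.resize(cv2.imread('pics/top0.png'),(800,600),interpolation=cv2.INTER_CUBIC))
s=ctrl.get_state();print(s,ctrl.tcp_to_grasp)
E
```

```text
pics
[625.15958241   0.         319.90366097] [ 252.61995074   66.05114775 1351.61063834] [[-0.08235963 -0.99660188  0.00126004]
 [-0.97477184  0.08029227 -0.20826187]
 [ 0.207453   -0.01838062 -0.97807229]]
[582.70879576   0.         321.739222  ] [1317.25485467 -144.50310376 1142.1724564 ] [[ 0.28119853  0.95962918 -0.00626215]
 [ 0.76531797 -0.22818725 -0.60184632]
 [-0.57897823  0.16444577 -0.79858738]]
{'time_s': 0.1, 'q': array([ 1.18890319e+00,  8.79162848e-02,  1.37211104e+00, -2.23338900e-05,
        1.68357489e+00, -1.03095888e-01]), 'joint_vel': array([ 0.00025682, -0.00110861, -0.00432602, -0.00097226, -0.00130472,
       -0.00029828]), 'joint_efforts': array([ 2.33603641e-03, -3.53014433e+01, -3.14218783e+01, -1.61669777e-04,
        7.92132196e-03, -7.61401992e-06]), 'ee_pos': array([151.20454367, 528.35083155, 230.23290414]), 'tcp_rot': array([-4.36456368e-01, -3.11065981e+00,  3.07217834e-03]), 'contact_force': array([ 0.07997347,  1.0665646 , -0.61998652]), 'moment': array([-0.00153399,  0.02718634, -0.03561661]), 'gripper_force': 0.0, 'gripper_width': 85.59305261865738} 18.700000000000003
```

View pics/top0b.png

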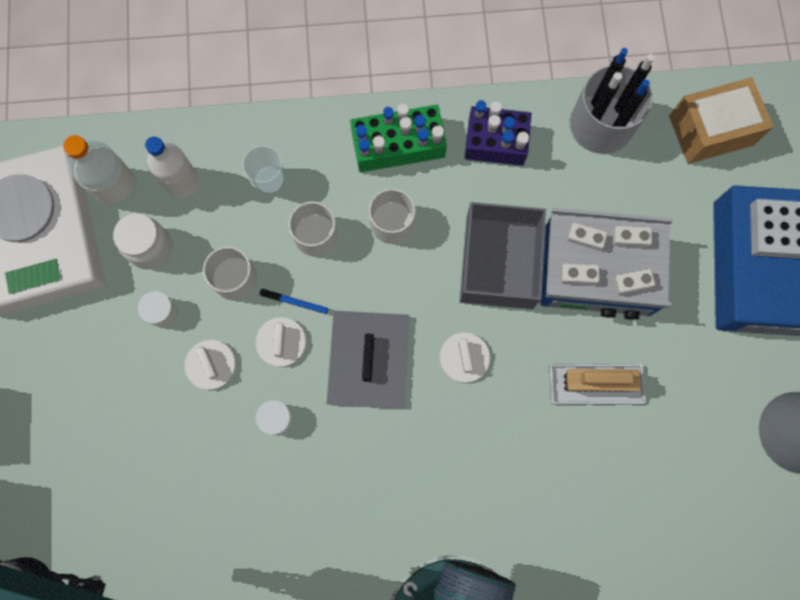

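View pics/sc0.png

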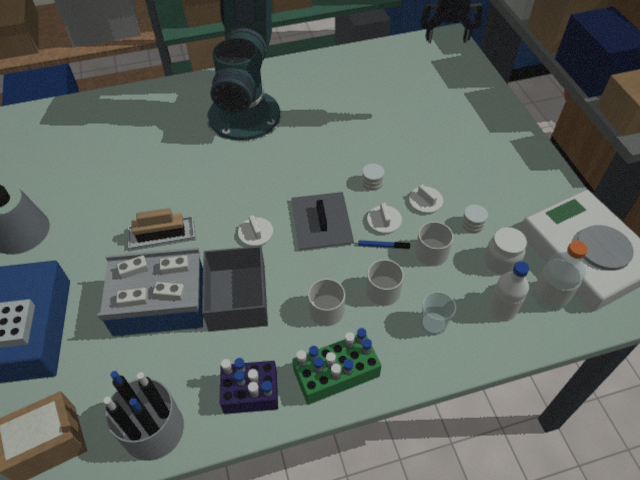

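Run:
```python
import cv2
a=cv2.imread('pics/top0.png')
cv2.imwrite('pics/A.png',cv2.resize(a[155:335,360:550],None,fx=4,fy=3.3333 if 0 else 4,interpolation=cv2.INTER_CUBIC)[:600])
cv2.imwrite('pics/A2.png',cv2.resize(a[155:335,360:550],None,fx=3.3,fy=3.3,interpolation=cv2.INTER_CUBIC))
cv2.imwrite('pics/B.png',cv2.resize(a[145:355,105:405],None,fx=2.6667,fy=2.6667,interpolation=cv2.INTER_CUBIC))
```

```text
(no output)
```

View pics/A2.png

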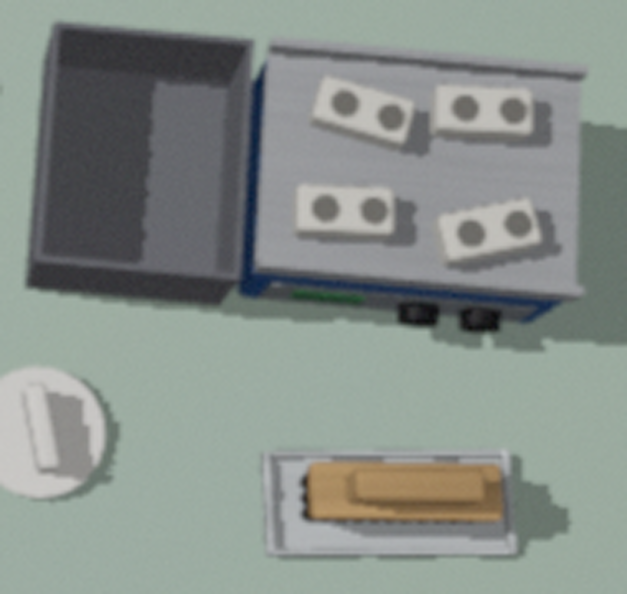

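View pics/B.png

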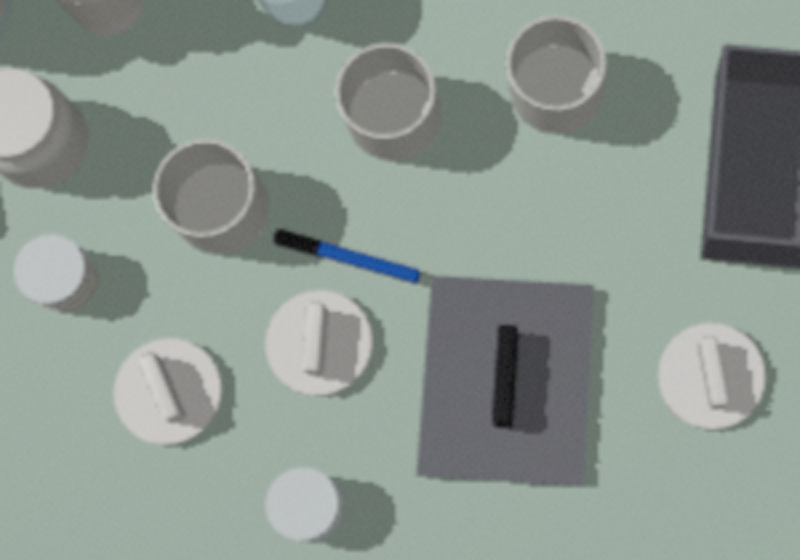

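```bash
cat >> h.py <<'E'
def A(p): return [((x+.5)/3.3-.5+360,(y+.5)/3.3-.5+155) for x,y in p]
def B(p): return [((x+.5)/2.6667-.5+105,(y+.5)/2.6667-.5+145) for x,y in p]
E
python3 - <<'E'
from h import *
def show(n,uv,z,c=1):
    p=px2w('top0',uv,z); print(n,p.tolist(),'c',p.mean(0).round(1), 'ang',np.degrees(np.arctan2(*(p[1]-p[0])[::-1])).round(1) if len(p)>1 else '')
show('rails',A([(270,44),(585,71),(580,295),(247,270)]),104)
show('bin',A([(55,25),(252,42),(237,280),(36,262)]),82)
show('rib',A([(355,470),(483,471),(485,500),(355,502)]),88)
show('back',A([(310,463),(503,465),(503,520),(308,520)]),54)
show('tray',A([(262,453),(510,452),(516,553),(268,556)]),14)
show('f1',A([(323,77),(413,107)]),112)
show('foamc',A([(364,110),(484,110),(345,210),(490,231)]),112)
for n,d,r in (('l1',(168,391),[(150,356),(172,418)]),('l2',(319,343),[(314,304),(313,372)]),('l3',(712,376),[(708,339),(716,403)])):
    show(n,B([d]),12); show(n+'rib',B(r),42)
show('dishes',B([(50,269),(302,503)]),45)
show('tubs',B([(205,188),(386,91),(556,63)]),70)
show('blid',B([(433,277),(594,287),(583,486),(417,474)]),12)
show('bar',B([(507,327),(503,425)]),42)
E
```

```text
rails [[656.9, -224.4], [622.7, -421.0], [479.4, -395.6], [512.0, -192.2]] c [ 567.8 -308.3] ang -99.9
bin [[688.2, -92.4], [666.3, -218.1], [510.7, -189.7], [532.7, -64.6]] c [ 599.5 -141.2] ang -99.9
rib [[384.6, -246.5], [377.5, -324.9], [359.7, -323.6], [365.1, -243.9]] c [ 371.7 -284.7] ang -95.2
back [[394.9, -227.2], [383.6, -348.6], [349.2, -343.5], [359.3, -221.4]] c [ 371.8 -285.2] ang -95.3
tray [[408.4, -205.8], [395.8, -367.2], [330.4, -361.4], [341.7, -201.5]] c [ 369.1 -284. ] ang -94.5
f1 [[629.9, -253.1], [605.8, -306.8]] c [ 617.8 -280. ] ang -114.2
foamc [[606.4, -275.9], [600.2, -350.9], [543.2, -255.7], [522.6, -343.3]] c [ 568.1 -306.4] ang -94.7
l1 [[458.0, 376.5]] c [458.  376.5] ang 
l1rib [[482.6, 382.9], [431.8, 367.1]] c [457.2 375. ] ang -162.7
l2 [[487.2, 252.9]] c [487.2 252.9] ang 
l2rib [[513.8, 251.1], [459.1, 254.7]] c [486.4 252.9] ang 176.2
l3 [[434.1, -62.9]] c [434.1 -62.9] ang 
l3rib [[459.8, -59.8], [408.4, -61.0]] c [434.1 -60.4] ang -178.7
dishes [[559.0, 459.8], [356.8, 267.9]] c [457.9 363.8] ang -136.5
tubs [[608.9, 328.7], [677.4, 180.8], [689.7, 42.8]] c [658.7 184.1] ang -65.1
blid [[534.3, 157.0], [515.1, 26.2], [354.4, 48.7], [374.8, 180.2]] c [444.6 103. ] ang -98.4
bar [[482.6, 98.9], [404.8, 107.8]] c [443.7 103.4] ang 173.5
```

Emit:
{"method": "jog_arm", "body": {"deltas": [{"offset":[0.249,-0.329,0],"twist":-40,"claw":1},{"offset":[0.249,-0.329,0],"twist":-40,"claw":1},{"offset":[0.249,-0.329,0],"twist":-40,"claw":1},{"offset":[0.249,-0.329,0],"twist":-40,"claw":1},{"offset":[0.249,-0.329,0],"twist":-40,"claw":1},{"offset":[0.249,-0.329,0],"twist":-40,"claw":1},{"offset":[0.249,-0.329,0],"twist":-40,"claw":1},{"offset":[0.249,-0.329,0],"twist":-40,"claw":1},{"offset":[0.249,-0.329,0],"twist":-40,"claw":1}]}}

```text
time_s: 1.0
ee_pos: [402.3, 196.0, 230.7]
tcp_rot: [1.482, 2.769, -0.003]
contact_force: [-0.4, 1.2, -0.1]
gripper_width: 85.5
gripper_force: 0.0
```

Emit:
{"method": "jog_arm", "body": {"deltas": [{"offset":[-0.028,-0.485,-0.08],"twist":-39,"claw":1},{"offset":[-0.028,-0.485,-0.08],"twist":-39,"claw":1},{"offset":[-0.028,-0.485,-0.08],"twist":-39,"claw":1},{"offset":[-0.028,-0.485,-0.08],"twist":-39,"claw":1},{"offset":[-0.028,-0.485,-0.08],"twist":-39,"claw":1},{"offset":[-0.028,-0.485,-0.08],"twist":-39,"claw":1},{"offset":[-0.028,-0.485,-0.08],"twist":-39,"claw":1},{"offset":[-0.028,-0.485,-0.08],"twist":-39,"claw":1},{"offset":[-0.028,-0.485,-0.08],"twist":-39,"claw":1},{"offset":[-0.028,-0.485,-0.08],"twist":-39,"claw":1}]}}

```text
time_s: 2.0
ee_pos: [371.8, -286.9, 150.5]
tcp_rot: [-2.316, -2.122, -0.001]
contact_force: [0.8, 0.6, 0.5]
gripper_width: 85.5
gripper_force: 0.0
```

Emit:
{"method": "jog_arm", "body": {"deltas": [{"offset":[0,0,-0.04],"twist":0,"claw":1},{"offset":[0,0,-0.08],"twist":0,"claw":1},{"offset":[0,0,-0.093],"twist":0,"claw":1},{"offset":[0,0,-0.093],"twist":0,"claw":1},{"offset":[0,0,-0.093],"twist":0,"claw":0},{"offset":[0,0,-0.093],"twist":0,"claw":0},{"offset":[0,0,-0.093],"twist":0,"claw":0},{"offset":[0,0,-0.093],"twist":0,"claw":0},{"offset":[0,0,-0.093],"twist":0,"claw":0},{"offset":[0,0,-0.093],"twist":0,"claw":0}], "force": 70}}

```text
time_s: 3.0
ee_pos: [373.1, -285.8, 59.7]
tcp_rot: [2.314, 2.121, 0.0]
contact_force: [-0.3, -0.2, 5.6]
gripper_width: 18.9
gripper_force: 70.0
```

Emit:
{"method": "jog_arm", "body": {"deltas": [{"offset":[0,0,0],"twist":0,"claw":0},{"offset":[0,0,0],"twist":0,"claw":0}]}}

```text
time_s: 3.2
ee_pos: [373.1, -285.9, 59.7]
tcp_rot: [2.314, 2.121, 0.001]
contact_force: [0.6, 0.0, 5.9]
gripper_width: 19.3
gripper_force: 70.1
```

Emit:
{"method": "jog_arm", "body": {"deltas": [{"offset":[0,0,0.05],"twist":0,"claw":0},{"offset":[0,0,0.1],"twist":0,"claw":0},{"offset":[0,0,0.15],"twist":0,"claw":0},{"offset":[0,0,0.17],"twist":0,"claw":0}]}}

```text
time_s: 3.6
ee_pos: [373.5, -286.4, 233.7]
tcp_rot: [2.31, 2.117, 0.001]
contact_force: [-0.4, -0.4, -1.9]
gripper_width: 19.2
gripper_force: 69.5
```

Emit:
{"method": "jog_arm", "body": {"deltas": [{"offset":[0.02,-0.015,0],"twist":8.5,"claw":0},{"offset":[0.04,-0.03,0],"twist":17,"claw":0},{"offset":[0.06,-0.045,0],"twist":25.5,"claw":0},{"offset":[0.08,-0.06,0],"twist":34,"claw":0},{"offset":[0.1,-0.075,0],"twist":42.5,"claw":0},{"offset":[0.12,-0.09,0],"twist":51,"claw":0},{"offset":[0.14,-0.105,0],"twist":59.5,"claw":0},{"offset":[0.16,-0.12,0],"twist":68,"claw":0},{"offset":[0.178,-0.127,0],"twist":76.5,"claw":0},{"offset":[0.178,-0.127,0],"twist":85,"claw":0}]}}

```text
time_s: 4.6
ee_pos: [551.7, -412.6, 225.0]
tcp_rot: [-0.262, -3.128, -0.004]
contact_force: [-0.4, 0.0, -2.6]
gripper_width: 19.0
gripper_force: 69.4
```

Emit:
{"method": "jog_arm", "body": {"deltas": [{"offset":[0,0,0],"twist":0,"claw":0},{"offset":[0,0,0],"twist":0,"claw":0}]}}

```text
time_s: 4.8
ee_pos: [550.0, -412.0, 227.1]
tcp_rot: [-0.278, -3.127, -0.002]
contact_force: [0.5, -0.9, -1.2]
gripper_width: 18.9
gripper_force: 69.4
```

Run:
```python
from h import *
d=snap('top','t1');e=snap('scene','s1')
a=cv2.resize(d['frame'][130:330,360:600],None,fx=3.3333,fy=3,interpolation=cv2.INTER_CUBIC)[:,:400*2]
cv2.imwrite('pics/t1c.png',a[:,:,::-1])
b=cv2.resize(e['frame'][180:380,0:280],None,fx=2.8,fy=2.8,interpolation=cv2.INTER_CUBIC)
cv2.imwrite('pics/s1c.png',b[:,:,::-1])
```

```text
(no output)
```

View pics/s1c.png

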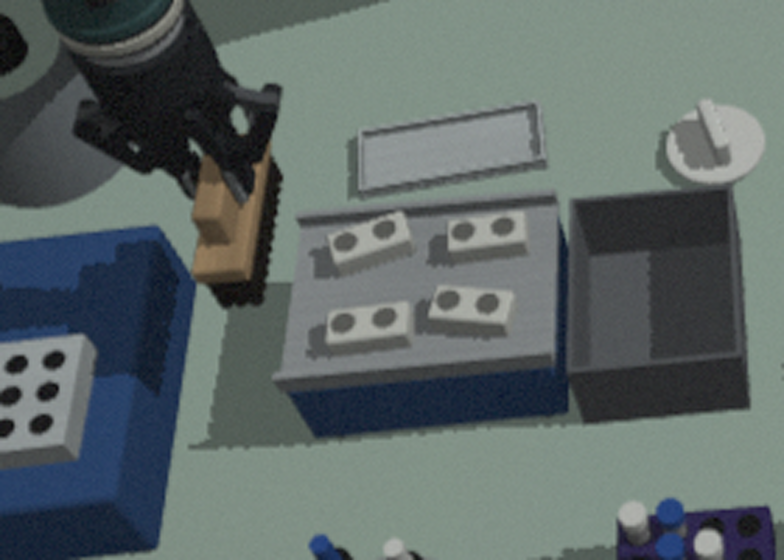

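Emit:
{"method": "jog_arm", "body": {"deltas": [{"offset":[0,0,-0.03],"twist":0,"claw":0},{"offset":[0,0,-0.06],"twist":0,"claw":0},{"offset":[0,0,-0.078],"twist":0,"claw":0},{"offset":[0,0,-0.078],"twist":0,"claw":0},{"offset":[0,0,-0.078],"twist":0,"claw":0}]}}

```text
time_s: 5.4
ee_pos: [550.2, -412.2, 150.8]
tcp_rot: [0.275, 3.129, 0.0]
contact_force: [-0.3, -0.3, -1.7]
gripper_width: 19.0
gripper_force: 70.0
```

Emit:
{"method": "jog_arm", "body": {"deltas": [{"offset":[0.0025,0.0145,-0.002],"twist":0,"claw":0},{"offset":[0.005,0.029,-0.002],"twist":0,"claw":0},{"offset":[0.0075,0.0435,-0.002],"twist":0,"claw":0},{"offset":[0.01,0.058,-0.002],"twist":0,"claw":0},{"offset":[0.0125,0.0725,-0.002],"twist":0,"claw":0},{"offset":[0.015,0.087,-0.002],"twist":0,"claw":0},{"offset":[0.0175,0.1015,-0.002],"twist":0,"claw":0},{"offset":[0.02,0.116,-0.002],"twist":0,"claw":0}]}}

```text
time_s: 6.2
ee_pos: [570.6, -294.9, 148.4]
tcp_rot: [0.273, 3.13, 0.0]
contact_force: [-0.4, -0.8, -1.9]
gripper_width: 19.1
gripper_force: 70.1
```

Run:
```python
from h import *
e=snap('scene','s2')
b=cv2.resize(e['frame'][180:380,0:280],None,fx=2.8,fy=2.8,interpolation=cv2.INTER_CUBIC)
cv2.imwrite('pics/s2c.png',b[:,:,::-1])
```

```text
(no output)
```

View pics/s2c.png

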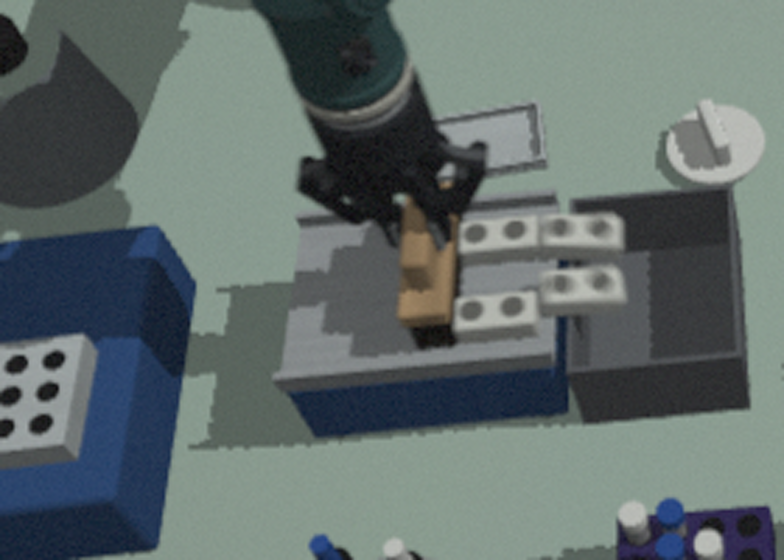

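Emit:
{"method": "jog_arm", "body": {"deltas": [{"offset":[0.0025,0.0145,0],"twist":0,"claw":0},{"offset":[0.005,0.029,0],"twist":0,"claw":0},{"offset":[0.0075,0.0435,0],"twist":0,"claw":0},{"offset":[0.01,0.058,0],"twist":0,"claw":0},{"offset":[0.0125,0.0725,0],"twist":0,"claw":0},{"offset":[0.015,0.087,0],"twist":0,"claw":0},{"offset":[0.0175,0.1015,0],"twist":0,"claw":0},{"offset":[0.02,0.116,0],"twist":0,"claw":0},{"offset":[0.02,0.116,0],"twist":0,"claw":0}]}}

```text
time_s: 7.15
ee_pos: [590.8, -177.9, 148.4]
tcp_rot: [0.269, 3.13, 0.001]
contact_force: [0.1, -0.4, -0.9]
gripper_width: 19.0
gripper_force: 70.2
```

Emit:
{"method": "jog_arm", "body": {"deltas": [{"offset":[0,0,0.04],"twist":0,"claw":0},{"offset":[0,0,0.08],"twist":0,"claw":0},{"offset":[-0.04,-0.03,0.08],"twist":-8,"claw":0},{"offset":[-0.08,-0.06,0.08],"twist":-16,"claw":0},{"offset":[-0.12,-0.09,0.08],"twist":-24,"claw":0},{"offset":[-0.16,-0.105,0.08],"twist":-32,"claw":0},{"offset":[-0.2,-0.107,0.08],"twist":-40,"claw":0},{"offset":[-0.218,-0.107,0.08],"twist":-48,"claw":0},{"offset":[-0.218,-0.107,0.08],"twist":-56,"claw":0},{"offset":[-0.218,-0.107,0.08],"twist":-64,"claw":0}]}}

```text
time_s: 8.15
ee_pos: [371.3, -287.9, 228.9]
tcp_rot: [1.899, 2.501, -0.001]
contact_force: [-0.6, 0.3, -1.8]
gripper_width: 18.9
gripper_force: 70.1
```

Emit:
{"method": "jog_arm", "body": {"deltas": [{"offset":[0,0,0],"twist":-8,"claw":0},{"offset":[0,0,0],"twist":-16,"claw":0},{"offset":[0,0,0],"twist":-20.5,"claw":0},{"offset":[0,0,0],"twist":-20.5,"claw":0}]}}

```text
time_s: 8.55
ee_pos: [372.1, -287.6, 228.5]
tcp_rot: [2.307, 2.132, -0.001]
contact_force: [0.2, -0.3, -2.0]
gripper_width: 19.5
gripper_force: 70.1
```

Run:
```python
from h import *
e=snap('scene','s3'); d=snap('top','t3')
b=cv2.resize(e['frame'][180:380,0:280],None,fx=2,fy=2,interpolation=cv2.INTER_CUBIC)
a=cv2.resize(d['frame'][150:350,350:630],None,fx=2,fy=2,interpolation=cv2.INTER_CUBIC)
cv2.imwrite('pics/s3c.png',np.vstack([b,a])[:600+0,:,::-1])
cv2.imwrite('pics/s3d.png',cv2.resize(np.vstack([b,a]),None,fx=.75,fy=.75,interpolation=cv2.INTER_AREA)[:,:,::-1])
```

```text
(no output)
```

View pics/s3d.png

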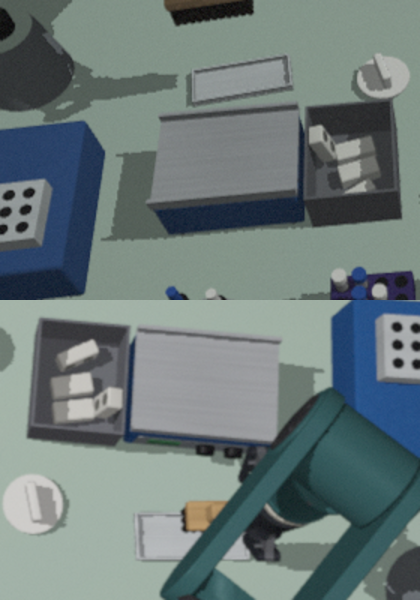

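Emit:
{"method": "jog_arm", "body": {"deltas": [{"offset":[-0.002,0.003,-0.05],"twist":0,"claw":0},{"offset":[-0.002,0.003,-0.1],"twist":0,"claw":0},{"offset":[-0.002,0.003,-0.14],"twist":0,"claw":0},{"offset":[-0.002,0.003,-0.16],"twist":0,"claw":0},{"offset":[-0.002,0.003,-0.169],"twist":0,"claw":0},{"offset":[-0.002,0.003,-0.169],"twist":0,"claw":0},{"offset":[-0.002,0.003,-0.169],"twist":0,"claw":0.5},{"offset":[-0.002,0.003,-0.169],"twist":0,"claw":0.8},{"offset":[-0.002,0.003,-0.169],"twist":0,"claw":1},{"offset":[-0.002,0.003,-0.169],"twist":0,"claw":1}]}}

```text
time_s: 9.65
ee_pos: [370.6, -284.5, 59.7]
tcp_rot: [2.306, 2.133, 0.0]
contact_force: [0.2, -0.1, 1.1]
gripper_width: 75.6
gripper_force: 0.0
```

Emit:
{"method": "jog_arm", "body": {"deltas": [{"offset":[0,0,0.04],"twist":0,"claw":1},{"offset":[0,0,0.09],"twist":0,"claw":1},{"offset":[0,0,0.14],"twist":8,"claw":1},{"offset":[0.02,0.05,0.14],"twist":16,"claw":1},{"offset":[0.02,0.09,0.14],"twist":24,"claw":1},{"offset":[0.02,0.13,0.14],"twist":32,"claw":1},{"offset":[0.02,0.17,0.14],"twist":40,"claw":1},{"offset":[0.02,0.185,0.14],"twist":48,"claw":1},{"offset":[0.02,0.185,0.14],"twist":56,"claw":1},{"offset":[0.02,0.185,0.14],"twist":64,"claw":1}]}}

```text
time_s: 10.65
ee_pos: [390.4, -98.5, 199.6]
tcp_rot: [0.814, 3.034, -0.0]
contact_force: [0.7, 0.2, 0.1]
gripper_width: 85.5
gripper_force: 0.0
```

Run:
```python
from h import *
print(ctrl.get_state()['tcp_rot'])
d=snap('top','t4')
a=cv2.imread('pics/top0.png').astype(int); b=cv2.imread('pics/t4.png').astype(int)
m=(np.abs(a-b).max(2)>40).astype(np.uint8)
n,l,s,c=cv2.connectedComponentsWithStats(cv2.morphologyEx(m,cv2.MORPH_OPEN,np.ones((2,2))))
print(s[s[:,4]>15])
```

```text
[ 8.13623480e-01  3.03356479e+00 -1.69023852e-04]
[[     0      0    640    480 270420]
 [   389    177     28     21    296]
 [   462    184      7      7     37]
 [   499    185      7      7     39]
 [   513    186      7      7     39]
 [   495    187     33     13    142]
 [   476    188      7      7     38]
 [   482    190     10     13     80]
 [   385    199     28     18    393]
 [   386    209     48     31    782]
 [   456    216      7      6     37]
 [   471    216      7      7     40]
 [   452    217     35     13    145]
 [   515    220      7      7     40]
 [   498    220     33     18    157]
 [   500    223      8      7     42]
 [   438    235     10      4     25]
 [   336    245    150    235  16174]
 [   497    303      9      3     24]
 [   496    314    144    166  12074]
 [   483    319     11      4     29]
 [   500    319     17      4     55]
 [     0    447     89     33   2062]
 [   255    448     74     32   1565]
 [   420    453     61     27   1210]
 [   187    456     75     24   1077]
 [   340    465     12     15    107]
 [   324    469      5      9     30]]
```

```bash
cat >> h.py <<'E'
from scipy.optimize import minimize
def rect(a,b,z,cx=0,cy=0,n=40):
    s=np.linspace(-1,1,n);o=np.ones(n);x=np.r_[s,s,o,-o]*a/2+cx;y=np.r_[o,-o,s,s]*b/2+cy
    return np.c_[x,y,np.full(4*n,z)]
def circ(r,z,n=80):
    t=np.linspace(0,2*np.pi,n,endpoint=False); return np.c_[r*np.cos(t),r*np.sin(t),np.full(n,z)]
def fit(M,p0,files,yaw=True):
    G={}
    for f in files:
        g=cv2.GaussianBlur(cv2.imread(f'pics/{f}.png'),(0,0),1.2).astype(np.float32)
        G[f]=np.sqrt(cv2.Sobel(g,cv2.CV_32F,1,0)**2+cv2.Sobel(g,cv2.CV_32F,0,1)**2).max(2)
    def cost(p):
        w=np.radians(p[2] if yaw else 0);c,s=np.cos(w),np.sin(w)
        X=M@np.array([[c,s,0],[-s,c,0],[0,0,1]])+[p[0],p[1],0]
        e=0
        for f in files:
            q=w2px(f,X).astype(np.float32); e-=np.sqrt(cv2.remap(G[f],q[:,:1],q[:,1:],cv2.INTER_LINEAR)).mean()
        return e
    p0=np.array(p0,float)
    st=np.array([[0]*len(p0)]+[[5 if i==j else -1 for i in range(len(p0))] for j in range(len(p0))])
    r=minimize(cost,p0,method='Nelder-Mead',options=dict(initial_simplex=p0+st,xatol=.05,fatol=1e-3))
    return r.x.round(1),round(r.fun,2)
BIN=np.r_[rect(160,130,82),rect(152,122,82)]
PLAT=np.r_[rect(150,200,104)[:80*2][80:],rect(150,200,104)[80:160]]
LID=rect(164,134,12); BAR=rect(80,16,42,n=30)
E
python3 - <<'E'
from h import *
for fs in (['top0'],['sc0'],['top0','sc0']):
    print(fs)
    print('bin',fit(BIN,(598.5,-139.5,-9.9),fs))
    print('rails',fit(rect(150,200,104),(568,-308,-9.9),fs))
    print('lid',fit(np.r_[LID,BAR],(444,103,-8.4),fs))
    for n,p in(('t1',(608.9,328.7)),('t2',(677.4,180.8)),('t3',(689.7,42.8))): print(n,fit(circ(40,70),p,fs,False))
    for n,p in(('l1',(458,376.5)),('l2',(487.2,253)),('l3',(434,-62))): print(n,fit(circ(43,12),p,fs,False))
    for n,p in(('d1',(559,460)),('d2',(357,268))): print(n,fit(circ(28,45),p,fs,False))
E
```

```text
['top0']
bin (array([ 601.3, -140. ,  -10.8]), np.float64(-9.69))
rails (array([ 568.3, -307.9,  -10. ]), np.float64(-11.82))
lid (array([444.1, 103.3,  -8.1]), np.float64(-10.68))
t1 (array([607.3, 327.1]), np.float64(-9.12))
t2 (array([675.4, 180.5]), np.float64(-9.08))
t3 (array([687.5,  42.4]), np.float64(-9.57))
l1 (array([458.7, 377.4]), np.float64(-10.38))
l2 (array([488.3, 253.4]), np.float64(-10.34))
l3 (array([435.1, -62.2]), np.float64(-10.32))
d1 (array([559.8, 460.8]), np.float64(-9.75))
d2 (array([356.7, 268.3]), np.float64(-9.46))
['sc0']
bin (array([ 601.7, -141.4,   -9.1]), np.float64(-9.23))
rails (array([ 573.2, -309.2,  -10.3]), np.float64(-10.55))
lid (array([450.3, 101. ,  -8.1]), np.float64(-9.57))
t1 (array([612. , 324.5]), np.float64(-8.48))
t2 (array([681. , 177.4]), np.float64(-8.51))
t3 (array([694.2,  43. ]), np.float64(-9.05))
l1 (array([459.2, 375.9]), np.float64(-10.27))
l2 (array([488.7, 252.1]), np.float64(-10.13))
l3 (array([435.6, -63.5]), np.float64(-10.52))
d1 (array([561.1, 459.2]), np.float64(-9.41))
d2 (array([358.1, 267. ]), np.float64(-9.61))
['top0', 'sc0']
bin (array([ 601.2, -141.8,   -9.4]), np.float64(-18.89))
rails (array([ 570.9, -308.6,  -10.1]), np.float64(-21.38))
lid (array([445.4, 102.5,  -8. ]), np.float64(-19.18))
t1 (array([609.1, 325.8]), np.float64(-16.66))
t2 (array([679.9, 177.9]), np.float64(-17.11))
t3 (array([690.2,  38.9]), np.float64(-16.68))
l1 (array([458.8, 376.8]), np.float64(-20.53))
l2 (array([488.4, 252.8]), np.float64(-20.37))
l3 (array([435.1, -62.6]), np.float64(-20.77))
d1 (array([560.2, 460.2]), np.float64(-18.96))
d2 (array([357.1, 267.7]), np.float64(-18.9))
```

Emit:
{"method": "jog_arm", "body": {"deltas": [{"offset":[0.014,0.05,0],"twist":8,"claw":1},{"offset":[0.028,0.1,0],"twist":16,"claw":1},{"offset":[0.041,0.15,-0.02],"twist":22,"claw":1},{"offset":[0.0546,0.198,-0.05],"twist":22,"claw":1},{"offset":[0.0546,0.202,-0.09],"twist":22,"claw":1},{"offset":[0.0546,0.202,-0.13],"twist":22,"claw":1},{"offset":[0.0546,0.202,-0.16],"twist":22,"claw":1},{"offset":[0.0546,0.202,-0.181],"twist":22,"claw":1},{"offset":[0.0546,0.202,-0.181],"twist":22,"claw":1},{"offset":[0.0546,0.202,-0.181],"twist":22,"claw":0.3}]}}

```text
time_s: 11.7
ee_pos: [445.2, 102.7, 18.7]
tcp_rot: [-0.234, -3.133, -0.0]
contact_force: [0.9, 0.1, -0.8]
gripper_width: 73.0
gripper_force: 0.0
```

Emit:
{"method": "jog_arm", "body": {"deltas": [{"offset":[0,0,0],"twist":0,"claw":0.1},{"offset":[0,0,0],"twist":0,"claw":0},{"offset":[0,0,0],"twist":0,"claw":0},{"offset":[0,0,0],"twist":0,"claw":0},{"offset":[0,0,0],"twist":0,"claw":0},{"offset":[0,0,0],"twist":0,"claw":0},{"offset":[0,0,0],"twist":0,"claw":0}]}}

```text
time_s: 12.4
ee_pos: [445.9, 102.9, 19.6]
tcp_rot: [0.232, 3.131, 0.001]
contact_force: [-0.1, 0.7, 5.8]
gripper_width: 14.8
gripper_force: 72.0
```

Emit:
{"method": "jog_arm", "body": {"deltas": [{"offset":[0,0,0.04],"twist":0,"claw":0},{"offset":[0,0,0.09],"twist":0,"claw":0},{"offset":[0.01,-0.01,0.13],"twist":0,"claw":0},{"offset":[0.035,-0.05,0.14],"twist":0,"claw":0},{"offset":[0.06,-0.09,0.14],"twist":0,"claw":0},{"offset":[0.085,-0.13,0.14],"twist":-2,"claw":0},{"offset":[0.11,-0.17,0.14],"twist":-2,"claw":0},{"offset":[0.135,-0.21,0.14],"twist":-2,"claw":0},{"offset":[0.155,-0.242,0.14],"twist":-2,"claw":0},{"offset":[0.155,-0.242,0.12],"twist":-2,"claw":0}]}}

```text
time_s: 13.4
ee_pos: [603.0, -144.6, 139.6]
tcp_rot: [0.294, 3.122, -0.005]
contact_force: [-0.8, 0.8, -1.8]
gripper_width: 14.8
gripper_force: 71.0
```

Emit:
{"method": "jog_arm", "body": {"deltas": [{"offset":[0,0,-0.015],"twist":0,"claw":0},{"offset":[0,0,-0.02],"twist":0,"claw":0},{"offset":[0,0,-0.02],"twist":0,"claw":0}]}}

```text
time_s: 13.7
ee_pos: [598.5, -138.0, 116.2]
tcp_rot: [-0.285, -3.124, -0.002]
contact_force: [0.1, -0.2, -1.6]
gripper_width: 14.6
gripper_force: 70.9
```

Run:
```python
from h import *
print(ctrl.get_state()['ee_pos'],ctrl.get_state()['tcp_rot'])
e=snap('scene','s5'); d=snap('top','t5'); w=snap('wrist','w5')
b=cv2.resize(e['frame'][210:360,140:340],None,fx=2,fy=2,interpolation=cv2.INTER_CUBIC)
a=cv2.resize(d['frame'][130:280,340:540],None,fx=2,fy=2,interpolation=cv2.INTER_CUBIC)
w=cv2.resize(w['frame'],(373,280))
o=np.zeros((600,800,3),np.uint8);o[:300,:400]=b;o[:300,400:]=a;o[310:590,:373]=w
cv2.imwrite('pics/c5.png',o[:,:,::-1])
```

```text
[ 598.49508361 -138.00330884  116.186827  ] [-2.84759898e-01 -3.12433078e+00 -1.87204344e-03]
```

View pics/c5.png

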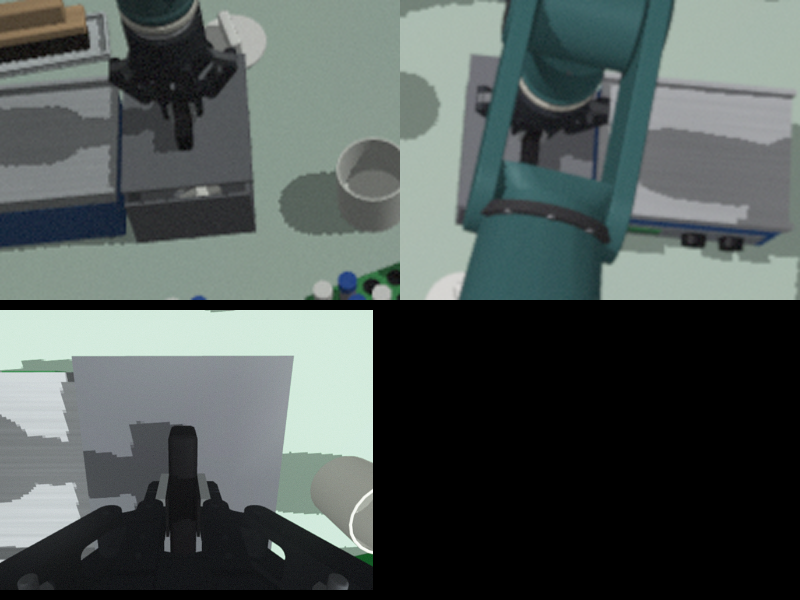

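Emit:
{"method": "jog_arm", "body": {"deltas": [{"offset":[0,0,0],"twist":0,"claw":0},{"offset":[0,0,-0.005],"twist":0,"claw":0},{"offset":[0,0,-0.01],"twist":0,"claw":0},{"offset":[0,0,-0.014],"twist":0,"claw":0},{"offset":[0,0,-0.018],"twist":0,"claw":0},{"offset":[0,0,-0.018],"twist":0,"claw":0}]}}

```text
time_s: 14.45
ee_pos: [600.7, -139.4, 103.2]
tcp_rot: [0.287, 3.126, -0.001]
contact_force: [-1.6, 1.2, 7.7]
gripper_width: 14.3
gripper_force: 72.5
```

Run:
```python
from h import *
st=ctrl.get_state(); print(st['ee_pos'],st['contact_force'],st['moment'])
snap('scene','s6'); snap('wrist','w6')
L=rect(164,134,95)
print('now scene',fit(L,(600.7,-139.4,-10),['s6']))
print('now wrist',fit(L[:120],(600.7,-139.4,-10),['w6']))
print('hover scene',fit(rect(164,134,108),(598.5,-138,-10),['s5']), 'wrist',fit(rect(164,134,108)[:],(598.5,-138,-10),['w5']))
print('bin by scene s3',fit(BIN,(600,-140,-10),['s3']),fit(rect(160,130,82),(600,-140,-10),['s3']),fit(rect(160,130,82),(600,-140,-10),['t3']),fit(rect(160,130,82),(600,-140,-10),['top0']))
```

```text
[ 600.68972832 -139.4212707   103.18956995] [-1.55482861  1.15714133  7.70420864] [-0.0310891   0.72347758 -0.10802997]
now scene (array([ 600.3, -139.8,  -10.3]), np.float64(-8.66))
now wrist (array([ 602.1, -140.2,  -10.1]), np.float64(-5.02))
hover scene (array([ 598.8, -138.6,   -9.8]), np.float64(-8.48)) wrist (array([ 598.4, -139.3,  -10.2]), np.float64(-6.28))
bin by scene s3 (array([ 601.7, -137.3,   -7.8]), np.float64(-10.35)) (array([ 602.3, -140.5,   -9.9]), np.float64(-11.05)) (array([ 600.2, -139.2,  -10.1]), np.float64(-11.57)) (array([ 599.9, -139.8,   -9.8]), np.float64(-11.23))
```

Emit:
{"method": "jog_arm", "body": {"deltas": [{"offset":[0,0,0.004],"twist":0,"claw":0},{"offset":[0.0015,-0.0005,0.004],"twist":0,"claw":0},{"offset":[0.003,-0.0005,0.003],"twist":0,"claw":0},{"offset":[0.003,-0.0005,0],"twist":0,"claw":0},{"offset":[0.003,-0.0005,-0.003],"twist":0,"claw":0},{"offset":[0.003,-0.0005,-0.003],"twist":0,"claw":0}]}}

```text
time_s: 15.15
ee_pos: [604.7, -140.2, 101.3]
tcp_rot: [0.286, 3.123, -0.002]
contact_force: [-1.9, 1.3, 12.4]
gripper_width: 14.9
gripper_force: 73.8
```

Run:
```python
from h import *
st=ctrl.get_state(); print(st['ee_pos'],st['contact_force'],st['moment'],st['tcp_rot'])
```

```text
[ 604.65412547 -140.15679163  101.31183555] [-1.92381945  1.25493901 12.37999277] [-0.15839033  0.86599316 -0.16205704] [ 2.86147501e-01  3.12332275e+00 -2.25893205e-03]
```

Run:
```python
from h import *
t=cv2.imread('pics/t3.png')[160:250,366:446]; s=cv2.imread('pics/s3.png')[245:330,200:272]
o=np.zeros((600,800,3),np.uint8)
t=cv2.resize(t,None,fx=5,fy=5,interpolation=cv2.INTER_CUBIC);s=cv2.resize(s,None,fx=5,fy=5,interpolation=cv2.INTER_CUBIC)
o[:t.shape[0],:400]=t; o[:s.shape[0],410:410+s.shape[1]]=s
cv2.imwrite('pics/f.png',o[:460])
```

```text
(no output)
```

View pics/f.png

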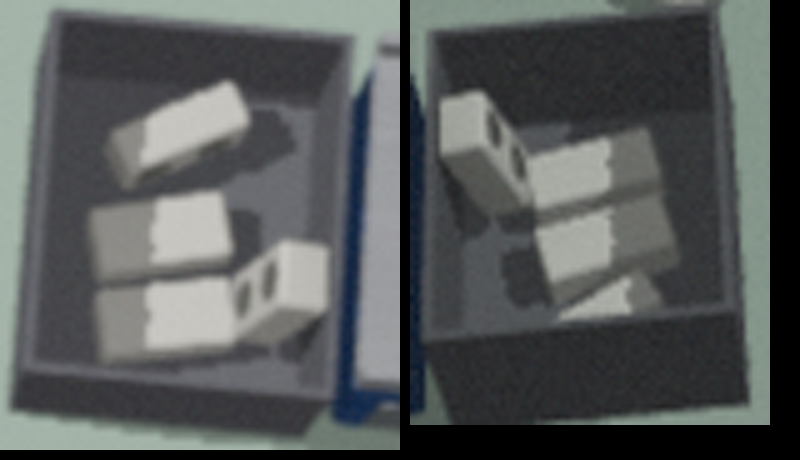

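Run:
```python
from h import *
def tri(a,b):
    P=[]
    for f in('t3','s3'):
        d=np.load(f'pics/{f}.npz');P.append(d['K']@np.c_[d['R'],np.ravel(d['t'])])
    X=cv2.triangulatePoints(P[0],P[1],np.array(a,float),np.array(b,float)).ravel();return (X[:3]/X[3]).round(1)
T=lambda x,y:(366+x/5,160+y/5); S=lambda x,y:(200+(x-410)/5,245+y/5)
print(tri(T(325,298),S(440,97)),tri(T(328,248),S(442,150)),tri(T(278,243),S(487,150)))
c=np.array([601,-139.5]);a=np.radians(-10);R=np.array([[np.cos(a),np.sin(a)],[-np.sin(a),np.cos(a)]])
for X in (tri(T(325,298),S(440,97)),tri(T(328,248),S(442,150))): print(R@(X[:2]-c))
```

```text
[ 552.5 -192.7   84.9] [ 575.6 -197.4   78.3] [ 580.  -177.8   76.2]
[-38.52509297 -60.81370908]
[-14.95988744 -61.43103261]
```

Emit:
{"method": "jog_arm", "body": {"deltas": [{"offset":[0,0,0.03],"twist":0,"claw":0},{"offset":[0,0,0.06],"twist":0,"claw":0},{"offset":[-0.028,0.043,0.06],"twist":0,"claw":0},{"offset":[-0.055,0.083,0.06],"twist":0,"claw":0},{"offset":[-0.08,0.123,0.06],"twist":0,"claw":0},{"offset":[-0.106,0.163,0.06],"twist":0,"claw":0},{"offset":[-0.132,0.203,0.04],"twist":0,"claw":0},{"offset":[-0.158,0.243,0],"twist":0,"claw":0},{"offset":[-0.158,0.243,-0.04],"twist":0,"claw":0},{"offset":[-0.158,0.243,-0.065],"twist":0,"claw":0}]}}

```text
time_s: 16.15
ee_pos: [440.6, 104.8, 27.9]
tcp_rot: [-0.281, -3.122, 0.001]
contact_force: [-0.5, 0.0, -2.2]
gripper_width: 14.9
gripper_force: 71.4
```

Emit:
{"method": "jog_arm", "body": {"deltas": [{"offset":[0,0,-0.008],"twist":0,"claw":0},{"offset":[0,0,-0.013],"twist":0,"claw":0},{"offset":[0,0,-0.013],"twist":0,"claw":0},{"offset":[0,0,-0.013],"twist":0,"claw":0.5},{"offset":[0,0,-0.013],"twist":0,"claw":0.6},{"offset":[0,0,-0.013],"twist":0,"claw":0.6},{"offset":[0,0,0.03],"twist":0,"claw":0.6},{"offset":[0,0,0.08],"twist":0,"claw":0.6},{"offset":[0,0,0.12],"twist":0,"claw":0.6}]}}

```text
time_s: 17.05
ee_pos: [445.5, 103.2, 155.0]
tcp_rot: [0.287, 3.126, 0.001]
contact_force: [1.0, 1.1, 0.1]
gripper_width: 51.2
gripper_force: 0.0
```

Run:
```python
from h import *
print(ctrl.get_state()['tcp_rot'])
e=snap('scene','s7'); d=snap('top','t7')
print(fit(np.r_[LID,BAR],(444.5,103,-10),['s7']))
t=cv2.imread('pics/t7.png')[160:250,366:446]; s=cv2.imread('pics/s7.png')[245:330,200:272]
o=np.zeros((440,780,3),np.uint8)
t=cv2.resize(t,None,fx=4.8,fy=4.8,interpolation=cv2.INTER_CUBIC);s=cv2.resize(s,None,fx=5,fy=5,interpolation=cv2.INTER_CUBIC)
o[:t.shape[0],:t.shape[1]]=t; o[:s.shape[0],410:410+s.shape[1]]=s
cv2.imwrite('pics/f7.png',o)
```

```text
[2.86996301e-01 3.12625567e+00 8.12815710e-04]
(array([449.6, 100.4, -10.4]), np.float64(-9.89))
```

View pics/f7.png

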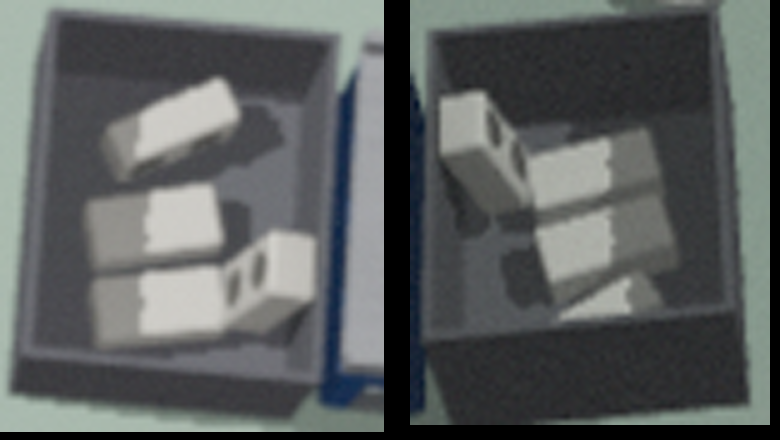

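Emit:
{"method": "jog_arm", "body": {"deltas": [{"offset":[0.015,-0.035,0],"twist":-8.5,"claw":0.6},{"offset":[0.03,-0.07,0],"twist":-17,"claw":0.6},{"offset":[0.045,-0.105,0],"twist":-25.5,"claw":0.6},{"offset":[0.06,-0.14,0],"twist":-34,"claw":0.6},{"offset":[0.075,-0.175,0],"twist":-42.5,"claw":0.6},{"offset":[0.09,-0.21,0],"twist":-51,"claw":0.6},{"offset":[0.105,-0.245,0],"twist":-59.5,"claw":0.6},{"offset":[0.1226,-0.282,0],"twist":-68,"claw":0.6},{"offset":[0.1226,-0.282,0],"twist":-76.5,"claw":0.6},{"offset":[0.1226,-0.282,0],"twist":-85,"claw":0.6}]}}

```text
time_s: 18.15
ee_pos: [567.5, -180.3, 150.8]
tcp_rot: [-2.333, -2.102, 0.001]
contact_force: [-0.4, -0.3, 0.0]
gripper_width: 51.2
gripper_force: 0.0
```

Emit:
{"method": "jog_arm", "body": {"deltas": [{"offset":[0,0,0],"twist":-4.6,"claw":0.6},{"offset":[0,0,-0.03],"twist":-4.6,"claw":0.6},{"offset":[0,0,-0.05],"twist":-4.6,"claw":0.6},{"offset":[0,0,-0.065],"twist":-4.6,"claw":0.6},{"offset":[0,0,-0.08],"twist":-4.6,"claw":0.6},{"offset":[0,0,-0.09],"twist":-4.6,"claw":0.6},{"offset":[0,0,-0.09],"twist":-4.6,"claw":0.6}], "force": 25}}

```text
time_s: 18.85
ee_pos: [566.6, -178.4, 60.4]
tcp_rot: [-2.406, -2.016, 0.002]
contact_force: [-0.1, 0.2, 0.5]
gripper_width: 51.6
gripper_force: 0.0
```

Run:
```python
from h import *
w=snap('wrist','w8');s=snap('scene','s8')
o=np.hstack([cv2.resize(w['frame'],(400,300)),cv2.resize(s['frame'][220:345,150:317],(400,300),interpolation=cv2.INTER_CUBIC)])
cv2.imwrite('pics/c8.png',o[:,:,::-1])
```

```text
(no output)
```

View pics/c8.png

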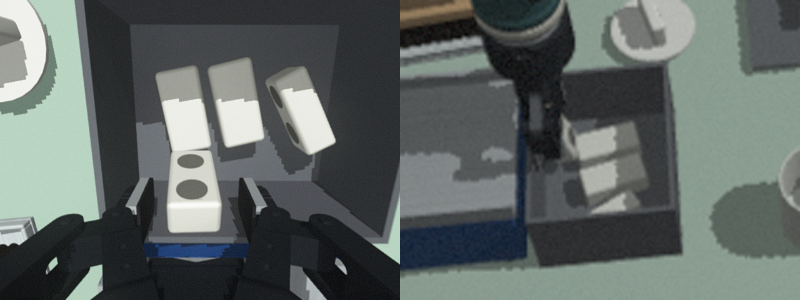

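Emit:
{"method": "jog_arm", "body": {"deltas": [{"offset":[0,0,0],"claw":0.2,"twist":0},{"offset":[0,0,0],"claw":0.1,"twist":0},{"offset":[0,0,0],"claw":0.1,"twist":0},{"offset":[0,0,0],"claw":0.1,"twist":0},{"offset":[0,0,0.025],"claw":0.1,"twist":0},{"offset":[0.004,0.022,0.025],"claw":0.1,"twist":0},{"offset":[0.009,0.046,0.025],"claw":0.1,"twist":0},{"offset":[0.011,0.046,0.01],"claw":0.1,"twist":0},{"offset":[0.011,0.046,0.01],"claw":0.5,"twist":0},{"offset":[0.011,0.046,0.01],"claw":0.6,"twist":0}]}}

```text
time_s: 19.95
ee_pos: [577.7, -133.1, 71.1]
tcp_rot: [-2.407, -2.016, 0.003]
contact_force: [0.2, -0.2, 1.0]
gripper_width: 51.2
gripper_force: 0.0
```

Emit:
{"method": "jog_arm", "body": {"deltas": [{"offset":[0,0,0.03],"claw":0.6,"twist":0},{"offset":[0,0,0.07],"claw":0.6,"twist":0},{"offset":[0,0,0.07],"claw":0.6,"twist":0},{"offset":[0,0,0.07],"claw":0.6,"twist":0}]}}

```text
time_s: 20.35
ee_pos: [579.4, -134.0, 144.3]
tcp_rot: [2.406, 2.014, 0.003]
contact_force: [0.6, 0.0, -0.4]
gripper_width: 51.4
gripper_force: 0.0
```

Run:
```python
from h import *
w=snap('wrist','w9');s=snap('scene','s9')
o=np.hstack([cv2.resize(w['frame'],(400,300)),cv2.resize(s['frame'][220:345,150:317],(400,300),interpolation=cv2.INTER_CUBIC)])
cv2.imwrite('pics/c9.png',o[:,:,::-1])
```

```text
(no output)
```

View pics/c9.png

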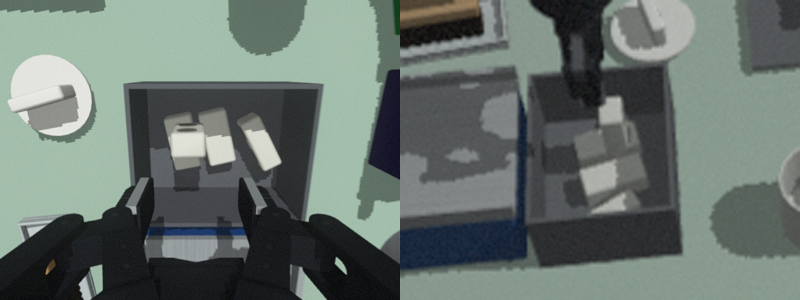

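Run:
```python
from h import *
def tri(a,b):
    P=[]
    for f in('w9','s9'):
        d=np.load(f'pics/{f}.npz');P.append(d['K']@np.c_[d['R'],np.ravel(d['t'])])
    X=cv2.triangulatePoints(P[0],P[1],np.array(a,float),np.array(b,float)).ravel();return (X[:3]/X[3]).round(1)
W=lambda x,y:(x*1.6,y*1.6); S=lambda x,y:(150+(x-400)*.4175,220+y*.41667)
a=np.radians(-10);R=np.array([[np.cos(a),np.sin(a)],[-np.sin(a),np.cos(a)]])
for p,q in (((188,145),(611,111)),((205,158),(600,125)),((172,158),(600,97)),((205,130),(622,125)),((170,133),(622,97)),((224,163),(590,192))):
    X=tri(W(*p),S(*q)); print(X,R@(X[:2]-[601,-139.5]))
o=np.hstack([cv2.resize(cv2.imread('pics/w9.png')[120:320,190:490],(600,400),interpolation=cv2.INTER_CUBIC)])
cv2.imwrite('pics/c9b.png',o)
```

```text
[ 573.  -124.5   77.5] [-30.17933975   9.90996732]
[ 586.  -137.6   78.8] [-15.10204783  -0.73358793]
[ 557.8 -131.6   81.9] [-43.91551553   0.27837997]
[ 589.4 -116.8   74.5] [-15.36558357  20.34081713]
[ 559.6 -111.5   76.2] [-45.63318995  20.38558253]
[ 608.8 -163.5   11.3] [ 11.84905674 -22.28093029]
```

View pics/c9b.png

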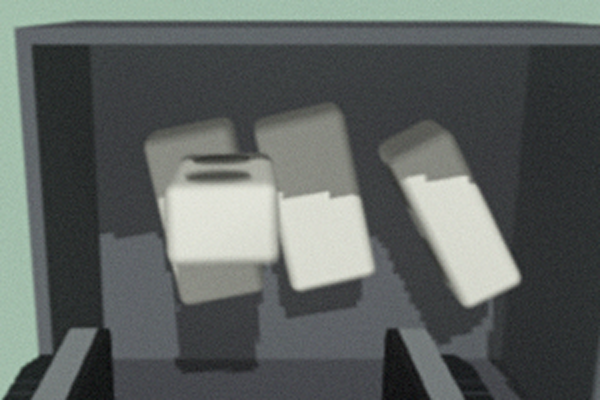

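Emit:
{"method": "jog_arm", "body": {"deltas": [{"offset":[-0.0065,0.0085,0],"claw":0.6,"twist":0},{"offset":[-0.0065,0.0085,-0.03],"claw":0.6,"twist":0},{"offset":[-0.0065,0.0085,-0.06],"claw":0.6,"twist":0},{"offset":[-0.0065,0.0085,-0.082],"claw":0.6,"twist":0},{"offset":[-0.0065,0.0085,-0.082],"claw":0.3,"twist":0},{"offset":[-0.0065,0.0085,-0.082],"claw":0.1,"twist":0},{"offset":[-0.0065,0.0085,-0.082],"claw":0.1,"twist":0},{"offset":[-0.0065,0.0085,-0.082],"claw":0.1,"twist":0},{"offset":[-0.0065,0.0085,-0.072],"claw":0.1,"twist":0},{"offset":[-0.0065,0.0085,-0.072],"claw":0.1,"twist":0}]}}

```text
time_s: 21.45
ee_pos: [573.7, -124.7, 73.2]
tcp_rot: [2.405, 2.015, 0.004]
contact_force: [0.2, -1.1, 1.5]
gripper_width: 29.5
gripper_force: 30.5
```

Emit:
{"method": "jog_arm", "body": {"deltas": [{"offset":[-0.0045,-0.0246,0],"claw":0.1,"twist":0},{"offset":[-0.0087,-0.0492,0],"claw":0.1,"twist":0},{"offset":[-0.0087,-0.0492,0],"claw":0.1,"twist":0},{"offset":[-0.0087,-0.0492,-0.015],"claw":0.1,"twist":0},{"offset":[-0.0087,-0.0492,-0.025],"claw":0.1,"twist":0},{"offset":[-0.0087,-0.0492,-0.03],"claw":0.1,"twist":0},{"offset":[-0.0087,-0.0492,-0.03],"claw":0.1,"twist":0}]}}

```text
time_s: 22.15
ee_pos: [566.5, -178.2, 51.7]
tcp_rot: [2.395, 2.009, -0.002]
contact_force: [-11.6, -6.4, 39.3]
gripper_width: 29.5
gripper_force: 43.0
```

Emit:
{"method": "jog_arm", "body": {"deltas": [{"offset":[0,0,0.01],"claw":0.1,"twist":0},{"offset":[0,0,0.012],"claw":0.1,"twist":0},{"offset":[0,0,0.012],"claw":0.4,"twist":0},{"offset":[0,0,0.012],"claw":0.55,"twist":0},{"offset":[0,0,0.012],"claw":0.6,"twist":0},{"offset":[0,0,0.05],"claw":0.6,"twist":0},{"offset":[0,0,0.095],"claw":0.6,"twist":0},{"offset":[0,0.03,0.105],"claw":0.6,"twist":0},{"offset":[0,0.06,0.105],"claw":0.6,"twist":0},{"offset":[0,0.06,0.105],"claw":0.6,"twist":0}]}}

```text
time_s: 23.15
ee_pos: [563.5, -110.2, 145.3]
tcp_rot: [-2.403, -2.021, -0.002]
contact_force: [-0.2, 0.4, 0.2]
gripper_width: 51.0
gripper_force: 0.0
```

Run:
```python
from h import *
w=snap('wrist','w10');s=snap('scene','s10')
o=np.zeros((480,800,3),np.uint8)
o[:360,:400]=cv2.resize(w['frame'][100:460,120:520],(400,360)); o[:300,400:]=cv2.resize(s['frame'][220:345,150:317],(400,300),interpolation=cv2.INTER_CUBIC)
cv2.imwrite('pics/c10.png',o[:,:,::-1])
print(ctrl.get_state()['ee_pos'])
```

```text
[ 563.01871732 -112.91283657  144.33191295]
```

View pics/c10.png

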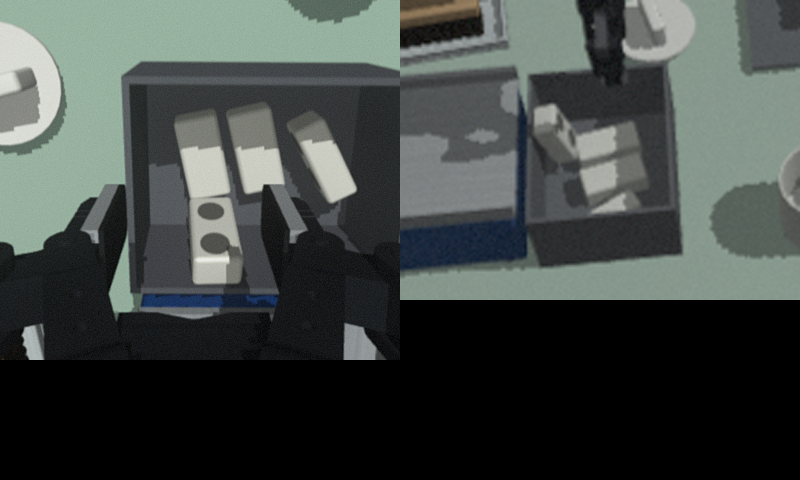

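Run:
```python
from h import *
def tri(a,b):
    P=[]
    for f in('w10','s10'):
        d=np.load(f'pics/{f}.npz');P.append(d['K']@np.c_[d['R'],np.ravel(d['t'])])
    X=cv2.triangulatePoints(P[0],P[1],np.array(a,float),np.array(b,float)).ravel();X=X[:3]/X[3]
    e=[np.linalg.norm(w2px(f,[X])[0]-q) for f,q in(('w10',a),('s10',b))]
    return X.round(1),np.round(e,1)
W=lambda x,y:(x+120,y+100); S=lambda x,y:(150+(x-400)*.4175,220+y*.41667)
a=np.radians(-10);R=np.array([[np.cos(a),np.sin(a)],[-np.sin(a),np.cos(a)]])
for p,q in (((193,253),(555,104)),((195,283),(534,110)),((193,195),(582,162)),((124,84),(527,70)),((229,250),(560,150))):
    X,e=tri(W(*p),S(*q)); print(X,e,R@(X[:2]-[601,-139.5]))
# bin fit in wrist
print(fit(rect(160,130,82)[:],(600.5,-139.5,-10),['w10','s10']),fit(rect(160,130,82)[:],(600.5,-139.5,-10),['s10']))
print(w2px('w10',[[557,-186,68],[557,-186,80]]),w2px('s10',[[557,-186,68],[557,-186,80]]))
```

```text
[ 551.2 -173.3   78.9] [0.7 0.1] [-43.17411769 -41.9341813 ]
[ 550.  -193.6   76.9] [2.3 0.3] [-40.83082899 -62.1341565 ]
[ 557.3 -166.4  -10.7] [13.4  2.1] [-38.36496283 -34.07975392]
[ 569.  -148.2  164.8] [254.7  19.6] [-30.00310895 -14.12456914]
[ 579.4 -182.1   52.1] [15.9  2.3] [-13.8744351  -45.70361092]
(array([ 600.3, -141. ,  -10.2]), np.float64(-19.94)) (array([ 601.5, -140.6,   -9.8]), np.float64(-10.79))
[[325.2 360.3]
 [325.7 371.7]] [[210.3 269.6]
 [209.5 266.5]]
```

Run:
```python
from h import *
def tri(a,b):
    P=[]
    for f in('w10','s10'):
        d=np.load(f'pics/{f}.npz');P.append(d['K']@np.c_[d['R'],np.ravel(d['t'])])
    X=cv2.triangulatePoints(P[0],P[1],np.array(a,float),np.array(b,float)).ravel();X=X[:3]/X[3]
    return X.round(1)
W=lambda x,y:(x+120,y+100); S=lambda x,y:(150+(x-400)*.4175,220+y*.41667)
a=np.radians(-10);R=np.array([[np.cos(a),np.sin(a)],[-np.sin(a),np.cos(a)]])
print('bin corner',tri(W(122,77),S(666,66)))
# foam near ends: middle piece right-lower corners
for p,q in (((229,193),(582,195)),((190,197),(576,160)),((283,187),(583,192)),((193,253),(555,104)),((237,248),(575,135))):
    X=tri(W(*p),S(*q)); print(X,R@(X[:2]-[601,-139.5]))
for p in [(190,197),(227,193),(243,192),(283,187)]:
    X=px2w('w10',[W(*p)],26)[0]; print('z26',p,X,R@(X-[601,-139.5]))
for z in (64,68,78):
  for p in [(193,253),(195,283),(240,280)]:
    X=px2w('w10',[W(*p)],z)[0]; print(z,p,R@(X-[601,-139.5]))
```

```text
bin corner [530.7 -64.9  68.8]
[ 586.4 -174.   -22.6] [ -8.38733106 -36.51113087]
[ 553.  -170.7  -12.6] [-41.852949   -39.06111442]
[ 617.2 -166.7   24.2] [ 20.67711603 -23.9736704 ]
[ 551.2 -173.3   78.9] [-43.17411769 -41.9341813 ]
[ 584.5 -165.4   77.6] [-11.75184012 -28.37171573]
z26 (190, 197) [ 551.4 -160.8] [-45.14775837 -29.58935475]
z26 (227, 193) [ 577.8 -162.2] [-18.90572624 -26.38377372]
z26 (243, 192) [ 589.1 -163.4] [ -7.56902081 -25.60331861]
z26 (283, 187) [ 617.5 -164.4] [ 20.57316755 -21.65651812]
64 (193, 253) [-42.92626381 -50.82623216]
64 (195, 283) [-41.5853881  -72.82764239]
64 (240, 280) [-12.44126759 -70.53194213]
68 (193, 253) [-42.96646115 -48.2947535 ]
68 (195, 283) [-41.57919912 -69.98335659]
68 (240, 280) [-12.94484731 -67.67599965]
78 (193, 253) [-42.94242651 -42.09641321]
78 (195, 283) [-41.6476967  -62.68436296]
78 (240, 280) [-14.31095978 -60.50426787]
```

Emit:
{"method": "jog_arm", "body": {"deltas": [{"offset":[0.002,-0.03,0],"claw":0,"twist":0},{"offset":[0.002,-0.068,0],"claw":0,"twist":0},{"offset":[0.002,-0.068,0],"claw":0,"twist":0},{"offset":[0.002,-0.068,-0.02],"claw":0,"twist":0},{"offset":[0.002,-0.068,-0.04],"claw":0,"twist":0},{"offset":[0.002,-0.068,-0.055],"claw":0,"twist":0},{"offset":[0.002,-0.068,-0.062],"claw":0,"twist":0},{"offset":[0.002,-0.068,-0.067],"claw":0,"twist":0},{"offset":[0.002,-0.068,-0.067],"claw":0,"twist":0}]}}

```text
time_s: 24.15
ee_pos: [567.8, -182.6, 83.9]
tcp_rot: [2.403, 2.013, 0.006]
contact_force: [-2.3, 2.2, 16.4]
gripper_width: -0.1
gripper_force: 7.9
```

Emit:
{"method": "jog_arm", "body": {"deltas": [{"offset":[0,0,-0.003],"claw":0,"twist":0},{"offset":[0,0,-0.005],"claw":0,"twist":0},{"offset":[0,0,-0.005],"claw":0,"twist":0}]}}

```text
time_s: 24.45
ee_pos: [569.7, -182.7, 80.7]
tcp_rot: [2.399, 2.01, 0.011]
contact_force: [0.4, -0.2, 0.8]
gripper_width: 0.4
gripper_force: 0.0
```

Emit:
{"method": "jog_arm", "body": {"deltas": [{"offset":[0,0,0],"claw":0,"twist":0},{"offset":[0,0,0],"claw":0,"twist":0}]}}

```text
time_s: 24.65
ee_pos: [564.9, -181.3, 72.7]
tcp_rot: [-2.407, -2.017, 0.001]
contact_force: [0.0, -1.0, 1.3]
gripper_width: 0.4
gripper_force: 0.0
```

Emit:
{"method": "jog_arm", "body": {"deltas": [{"offset":[0,0,-0.005],"claw":0,"twist":0},{"offset":[0,0,-0.008],"claw":0,"twist":0},{"offset":[0,0,-0.008],"claw":0,"twist":0}]}}

```text
time_s: 24.95
ee_pos: [564.9, -181.3, 64.3]
tcp_rot: [-2.407, -2.017, 0.001]
contact_force: [-0.2, 0.6, -0.5]
gripper_width: 0.3
gripper_force: 0.0
```

Emit:
{"method": "jog_arm", "body": {"deltas": [{"offset":[0,0,0.007],"claw":0,"twist":0},{"offset":[0.004,0.0226,0.008],"claw":0,"twist":0},{"offset":[0.008,0.0453,0.008],"claw":0,"twist":0},{"offset":[0.012,0.068,0.008],"claw":0,"twist":0},{"offset":[0.016,0.0906,0.008],"claw":0,"twist":0},{"offset":[0.035,0.0873,0.008],"claw":0,"twist":0},{"offset":[0.0712,0.0809,0.008],"claw":0,"twist":0},{"offset":[0.066,0.051,0.008],"claw":0,"twist":0},{"offset":[0.061,0.022,0.008],"claw":0,"twist":0},{"offset":[0.0555,-0.0078,0.008],"claw":0,"twist":0}]}}

```text
time_s: 25.95
ee_pos: [620.9, -189.8, 72.8]
tcp_rot: [-2.406, -2.019, 0.001]
contact_force: [0.2, 0.0, -0.5]
gripper_width: -0.1
gripper_force: 0.0
```

Emit:
{"method": "jog_arm", "body": {"deltas": [{"offset":[0,0,0],"claw":0,"twist":0},{"offset":[-0.01,0,0.05],"claw":0,"twist":0},{"offset":[-0.03,0.02,0.1],"claw":0,"twist":0},{"offset":[-0.065,0.055,0.1],"claw":0,"twist":0},{"offset":[-0.1,0.09,0.1],"claw":0,"twist":0},{"offset":[-0.13,0.12,0.1],"claw":0,"twist":0},{"offset":[-0.13,0.12,0.1],"claw":0,"twist":0}]}}

```text
time_s: 26.65
ee_pos: [486.6, -64.6, 172.6]
tcp_rot: [-2.4, -2.02, 0.001]
contact_force: [0.5, -0.3, -0.1]
gripper_width: -0.1
gripper_force: 0.0
```

Run:
```python
from h import *
print(ctrl.get_state()['ee_pos'],ctrl.get_state()['tcp_rot'])
snap('top','t11');snap('scene','s11')
im=cv2.imread('pics/t11.png')[160:250,366:446].astype(int)
m=((im.min(2)>110)&(im.max(2)-im.min(2)<28)).astype(np.uint8)
for r in m[5:80:2]: print(''.join('#' if v else '.' for v in r[5:72]))
im=cv2.imread('pics/s11.png')[245:330,200:272].astype(int)
m=((im.min(2)>100)&(im.max(2)-im.min(2)<28)).astype(np.uint8)
for r in m[5:70:2]: print(''.join('#' if v else '.' for v in r[2:66]))
```

```text
[486.59458109 -64.64003276 172.64799321] [-2.40011958e+00 -2.02044041e+00  1.11893852e-03]
.####....................................##########################
...............................................................####
.................................................................##
.................................................................##
.................................................................##
.................................................................##
...................................................................
...................................................................
...................................................................
...................................................................
...................................................................
...................................................................
...................................................................
...................................................................
.........................................................
[... 3019 characters left out ...]
..........####################....................
........................###############.........................
.........................#############..........................
.........................#######........#####...................
....................................##########..................
.................................##############.................
..............................##############....................
...........................###########..........................
................................................................
................................................................
................................................................
```

Run:
```python
from h import *
print(fit(np.r_[LID,BAR],(447,102,-10),['s11']))
for n,p in(('t1',(609,326)),('t2',(679,178)),('t3',(690,42))): print(n,fit(np.r_[circ(40,70),circ(37,70)],p,['top0'],False),fit(np.r_[circ(40,70),circ(37,70)],p,['sc0'],False),fit(np.r_[circ(40,70),circ(37,70)],p,['s11'],False))
```

```text
(array([449.6, 100.4, -10.3]), np.float64(-9.7))
t1 (array([607.1, 327.6]), np.float64(-9.57)) (array([612.7, 325.7]), np.float64(-8.8)) (array([612.7, 325.7]), np.float64(-8.88))
t2 (array([674.7, 180.6]), np.float64(-9.43)) (array([681.5, 178. ]), np.float64(-8.87)) (array([681.5, 178. ]), np.float64(-8.92))
t3 (array([687.4,  41.9]), np.float64(-9.71)) (array([693.7,  40.5]), np.float64(-8.81)) (array([693.7,  40.5]), np.float64(-8.86))
```

Emit:
{"method": "jog_arm", "body": {"deltas": [{"offset":[-0.005,0.02,0],"twist":8.5,"claw":1},{"offset":[-0.01,0.04,0],"twist":17,"claw":1},{"offset":[-0.015,0.06,0],"twist":25.5,"claw":1},{"offset":[-0.02,0.08,0],"twist":34,"claw":1},{"offset":[-0.025,0.1,0],"twist":42.5,"claw":1},{"offset":[-0.03,0.12,0],"twist":51,"claw":1},{"offset":[-0.035,0.14,0],"twist":59.5,"claw":1},{"offset":[-0.0413,0.1678,0],"twist":68,"claw":1},{"offset":[-0.0413,0.1678,-0.04],"twist":76.5,"claw":1},{"offset":[-0.0413,0.1678,-0.08],"twist":85,"claw":1}]}}

```text
time_s: 27.75
ee_pos: [452.6, 99.3, 94.4]
tcp_rot: [0.4, 3.11, 0.002]
contact_force: [0.2, -0.5, -0.3]
gripper_width: 85.8
gripper_force: 0.0
```

Emit:
{"method": "jog_arm", "body": {"deltas": [{"offset":[0,0,-0.02],"twist":4.4,"claw":1},{"offset":[0,0,-0.05],"twist":4.4,"claw":1},{"offset":[0,0,-0.073],"twist":4.4,"claw":1},{"offset":[0,0,-0.073],"twist":4.4,"claw":1},{"offset":[0,0,-0.073],"twist":4.4,"claw":0.3},{"offset":[0,0,-0.073],"twist":4.4,"claw":0},{"offset":[0,0,-0.073],"twist":4.4,"claw":0},{"offset":[0,0,-0.073],"twist":4.4,"claw":0},{"offset":[0,0,-0.073],"twist":4.4,"claw":0},{"offset":[0,0,-0.073],"twist":4.4,"claw":0}], "force": 70}}

```text
time_s: 28.75
ee_pos: [450.6, 98.8, 21.7]
tcp_rot: [0.292, 3.125, 0.001]
contact_force: [0.4, 0.7, 4.7]
gripper_width: 14.6
gripper_force: 71.9
```

Emit:
{"method": "jog_arm", "body": {"deltas": [{"offset":[0,0,0],"twist":0,"claw":0},{"offset":[0,0,0],"twist":0,"claw":0}]}}

```text
time_s: 28.95
ee_pos: [450.6, 98.8, 21.6]
tcp_rot: [0.292, 3.125, 0.001]
contact_force: [-0.0, 0.7, 6.1]
gripper_width: 14.3
gripper_force: 72.0
```

Emit:
{"method": "jog_arm", "body": {"deltas": [{"offset":[0,0,0.04],"twist":0,"claw":0},{"offset":[0,0,0.09],"twist":0,"claw":0},{"offset":[0,0,0.13],"twist":0,"claw":0},{"offset":[0.026,-0.04,0.14],"twist":0,"claw":0},{"offset":[0.052,-0.08,0.14],"twist":0,"claw":0},{"offset":[0.078,-0.12,0.14],"twist":0.6,"claw":0},{"offset":[0.104,-0.16,0.14],"twist":0.6,"claw":0},{"offset":[0.13,-0.2,0.14],"twist":0.6,"claw":0},{"offset":[0.1576,-0.2398,0.14],"twist":0.6,"claw":0},{"offset":[0.1576,-0.2398,0.13],"twist":0.6,"claw":0}]}}

```text
time_s: 29.95
ee_pos: [609.5, -147.0, 149.0]
tcp_rot: [0.285, 3.127, -0.004]
contact_force: [-0.5, 0.9, -1.2]
gripper_width: 14.8
gripper_force: 71.1
```

Emit:
{"method": "jog_arm", "body": {"deltas": [{"offset":[0,0,-0.02],"twist":0,"claw":0},{"offset":[0,0,-0.03],"twist":0,"claw":0},{"offset":[0,0,-0.03],"twist":0,"claw":0},{"offset":[0,0,-0.03],"twist":0,"claw":0}]}}

```text
time_s: 30.35
ee_pos: [606.8, -140.6, 120.2]
tcp_rot: [-0.275, -3.129, -0.0]
contact_force: [0.3, -0.4, -1.1]
gripper_width: 14.4
gripper_force: 71.0
```

Run:
```python
from h import *
s=ctrl.get_state();print(s['ee_pos'],s['tcp_rot'],s['contact_force'],s['moment'])
snap('scene','s12')
z=s['ee_pos'][2]-21.3+12
print(fit(rect(164,134,z),(603,-140,-10),['s12']),fit(rect(160,130,82),(602,-140,-10),['s11']))
```

```text
[ 606.7968015  -140.56258311  120.24516529] [-2.74664676e-01 -3.12888961e+00 -3.72901505e-04] [ 0.31907303 -0.36970073 -1.08140884] [ 0.0208859  -0.02149015  0.04404336]
(array([ 600.9, -139.5,   -9.3]), np.float64(-8.38)) (array([ 602. , -140.8,   -9.7]), np.float64(-10.94))
```

Emit:
{"method": "jog_arm", "body": {"deltas": [{"offset":[0.001,-0.001,-0.008],"twist":-0.3,"claw":0},{"offset":[0.001,-0.001,-0.014],"twist":-0.3,"claw":0},{"offset":[0.001,-0.001,-0.018],"twist":-0.3,"claw":0},{"offset":[0.001,-0.001,-0.021],"twist":-0.3,"claw":0},{"offset":[0.001,-0.001,-0.021],"twist":-0.3,"claw":0}]}}

```text
time_s: 30.9
ee_pos: [607.7, -142.1, 98.5]
tcp_rot: [-0.284, -3.127, -0.001]
contact_force: [0.7, -0.6, -0.5]
gripper_width: 14.4
gripper_force: 71.1
```

Run:
```python
from h import *
s=ctrl.get_state();print(s['ee_pos'],s['tcp_rot'],s['contact_force'],s['moment'])
```

```text
[ 607.73678883 -142.07437981   98.48008092] [-2.8390016e-01 -3.1273004e+00 -7.1548656e-04] [ 0.73282662 -0.56223807 -0.50811365] [ 0.05333871  0.00859039 -0.00904425]
```

Emit:
{"method": "jog_arm", "body": {"deltas": [{"offset":[0,0,-0.002],"twist":0,"claw":0},{"offset":[0,0,-0.004],"twist":0,"claw":0},{"offset":[0,0,-0.005],"twist":0,"claw":0},{"offset":[0,0,-0.005],"twist":0,"claw":0}]}}

```text
time_s: 31.3
ee_pos: [608.5, -142.4, 95.7]
tcp_rot: [0.284, 3.127, -0.0]
contact_force: [-1.5, 0.6, 4.7]
gripper_width: 14.4
gripper_force: 71.9
```

Emit:
{"method": "jog_arm", "body": {"deltas": [{"offset":[0,0,0],"twist":0,"claw":0.4},{"offset":[0,0,0],"twist":0,"claw":0.6},{"offset":[0,0,0],"twist":0,"claw":0.6},{"offset":[0,0,0.05],"twist":0,"claw":0.6},{"offset":[0,0,0.09],"twist":0,"claw":1},{"offset":[-0.035,0.03,0.09],"twist":0,"claw":1},{"offset":[-0.07,0.06,0.09],"twist":0,"claw":1},{"offset":[-0.105,0.085,0.09],"twist":0,"claw":1},{"offset":[-0.14,0.085,0.09],"twist":0,"claw":1},{"offset":[-0.17,0.085,0.09],"twist":0,"claw":1}]}}

```text
time_s: 32.3
ee_pos: [436.5, -56.3, 184.1]
tcp_rot: [-0.281, -3.129, 0.0]
contact_force: [-0.8, 0.7, -0.2]
gripper_width: 85.1
gripper_force: 0.0
```

Run:
```python
from h import *
s=ctrl.get_state();print(s['ee_pos'],s['tcp_rot'])
snap('scene','s13');snap('top','t13')
M=np.r_[rect(164,134,86),rect(80,16,116,n=30)]
for z in (0,3,6,9):
  N=M+[0,0,z];print(z,fit(N,(602,-140,-10),['s13']),fit(N,(600,-140,-10),['t13']))
T=np.r_[circ(40,70),circ(37,70)]
for n,p in(('t1',(609,326)),('t2',(677,178)),('t3',(690,42))): print(n,fit(T,p,['t13'],False),fit(T,p,['s13'],False))
for n,p in(('l1',(458,376.5)),('l2',(487.2,253)),('l3',(434,-62))): print(n,fit(circ(43,12),p,['s13'],False))
```

```text
[436.47971641 -56.33901101 184.12565342] [-2.81256846e-01 -3.12886158e+00  6.75272692e-05]
0 (array([ 604.2, -141.4,   -9.5]), np.float64(-9.85)) (array([ 602.4, -139.7,  -11.3]), np.float64(-8.75))
3 (array([ 606. , -141.3,   -9.6]), np.float64(-9.86)) (array([ 601.2, -139. ,  -11.5]), np.float64(-8.76))
6 (array([ 608.1, -141.2,   -9.6]), np.float64(-9.86)) (array([ 600.2, -138.6,  -11.6]), np.float64(-8.75))
9 (array([ 610.2, -141.2,   -9.7]), np.float64(-9.84)) (array([ 599.2, -138. ,  -11.6]), np.float64(-8.74))
t1 (array([607.1, 327.6]), np.float64(-9.66)) (array([612.8, 325.7]), np.float64(-8.85))
t2 (array([674.9, 180.6]), np.float64(-9.55)) (array([681.4, 178. ]), np.float64(-8.9))
t3 (array([704.2,  19.8]), np.float64(-9.74)) (array([710. ,  17.7]), np.float64(-9.4))
l1 (array([459.1, 375.8]), np.float64(-10.27))
l2 (array([488.5, 251.9]), np.float64(-10.14))
l3 (array([435.6, -63. ]), np.float64(-10.54))
```

Run:
```python
from h import *
w=snap('wrist','w13'); d=np.load('pics/w13.npz'); print('cam',-d['R'].T@np.ravel(d['t']),d['R'][2],w2px('w13',[[435,-62,12]]))
print(fit(circ(43,12),(435,-62.5),['w13'],False))
for a in (-8,-2,4): print(fit(np.r_[circ(43,12)[:1],rect(56,14,42,n=25)],(435,-62.5,a),['w13']))
T=circ(43,12); print(fit(T,(435,-62),['t13'],False))
```

```text
cam [368.17845709 -43.84540572 328.2322749 ] [ 0.26296982 -0.04697842 -0.96365964] [[305.9 210.3]]
(array([435.2, -60.8]), np.float64(-11.25))
(array([438.4, -63.9,  -8.6]), np.float64(-6.59))
(array([439.4, -58.5,   5.5]), np.float64(-8.24))
(array([435.3, -58.9,   5.2]), np.float64(-8.25))
(array([434.2, -61.6]), np.float64(-8.44))
```

Emit:
{"method": "jog_arm", "body": {"deltas": [{"offset":[-0.0013,-0.0045,-0.04],"twist":7,"claw":1},{"offset":[-0.0013,-0.0045,-0.08],"twist":13.3,"claw":1},{"offset":[-0.0013,-0.0045,-0.12],"twist":13.3,"claw":1},{"offset":[-0.0013,-0.0045,-0.15],"twist":13.3,"claw":1},{"offset":[-0.0013,-0.0045,-0.164],"twist":13.3,"claw":1},{"offset":[-0.0013,-0.0045,-0.164],"twist":13.3,"claw":0.3},{"offset":[-0.0013,-0.0045,-0.164],"twist":13.3,"claw":0},{"offset":[-0.0013,-0.0045,-0.164],"twist":13.3,"claw":0},{"offset":[-0.0013,-0.0045,-0.164],"twist":13.3,"claw":0},{"offset":[-0.0013,-0.0045,-0.164],"twist":13.3,"claw":0}], "force": 50}}

```text
time_s: 33.45
ee_pos: [437.9, -62.0, 21.7]
tcp_rot: [-0.08, 3.138, -0.001]
contact_force: [-4.3, -0.0, 13.1]
gripper_width: 12.8
gripper_force: 50.9
```

Emit:
{"method": "jog_arm", "body": {"deltas": [{"offset":[0,0,0],"twist":0,"claw":0},{"offset":[0,0,0],"twist":0,"claw":0},{"offset":[0,0,0],"twist":0,"claw":0}]}}

```text
time_s: 33.75
ee_pos: [438.0, -62.0, 21.7]
tcp_rot: [-0.08, 3.138, -0.001]
contact_force: [-0.4, 0.1, 5.2]
gripper_width: 13.0
gripper_force: 50.0
```

Emit:
{"method": "jog_arm", "body": {"deltas": [{"offset":[0,0,0.05],"twist":0,"claw":0},{"offset":[0,0,0.1],"twist":0,"claw":0},{"offset":[0,0.01,0.15],"twist":0,"claw":0},{"offset":[0.04,0.04,0.165],"twist":0,"claw":0},{"offset":[0.08,0.06,0.165],"twist":0,"claw":0},{"offset":[0.12,0.082,0.165],"twist":0,"claw":0},{"offset":[0.16,0.082,0.165],"twist":0,"claw":0},{"offset":[0.192,0.082,0.165],"twist":0,"claw":0},{"offset":[0.192,0.082,0.165],"twist":0,"claw":0},{"offset":[0.192,0.082,0.165],"twist":0,"claw":0}]}}

```text
time_s: 34.75
ee_pos: [628.3, 20.3, 183.5]
tcp_rot: [0.08, -3.137, -0.001]
contact_force: [-0.6, 0.4, -1.5]
gripper_width: 12.9
gripper_force: 49.2
```

Run:
```python
from h import *
s=ctrl.get_state();print(s['ee_pos'],s['tcp_rot'])
w=snap('wrist','w14');snap('scene','s14')
p=w2px('w14',circ(40,70)+[706,19,0]);print(p.min(0),p.max(0))
for p0 in((704,20),(710,18)):print(fit(circ(40,70),p0,['w14'],False),fit(np.r_[circ(40,70),circ(37,70)],p0,['w14'],False))
z=s['ee_pos'][2]-9.5
print('lid in hand',fit(circ(43,z),s['ee_pos'][:2]-[2.8,0],['w14'],False),fit(circ(43,z),s['ee_pos'][:2]-[2.8,0],['s14'],False))
```

```text
[628.31443174  20.34763178 183.5353394 ] [ 8.02032967e-02 -3.13679822e+00 -6.86365568e-04]
[248.7 281.1] [360.6 381.7]
(array([713. ,   9.5]), np.float64(-5.82)) (array([713.2,   9.5]), np.float64(-5.67))
(array([712.1,  11.7]), np.float64(-5.8)) (array([713. ,   9.5]), np.float64(-5.67))
lid in hand (array([624.9,  21. ]), np.float64(-9.57)) (array([624.1,  19.2]), np.float64(-9.34))
```

Emit:
{"method": "jog_arm", "body": {"deltas": [{"offset":[-0.04,0,0.01],"twist":0,"claw":0},{"offset":[-0.08,0,0.01],"twist":0,"claw":0},{"offset":[-0.08,0,0.01],"twist":0,"claw":0}]}}

```text
time_s: 35.15
ee_pos: [542.9, 20.6, 194.8]
tcp_rot: [0.08, -3.136, -0.001]
contact_force: [0.6, -0.3, -0.5]
gripper_width: 13.0
gripper_force: 49.2
```

Run:
```python
from h import *
s=ctrl.get_state();print(s['ee_pos'],s['tcp_rot'])
w=snap('wrist','w15')
p=w2px('w15',circ(40,70)+[706,19,0]);print(p.min(0),p.max(0))
for p0 in((704,20),(710,18)):print(fit(circ(40,70),p0,['w15'],False),fit(circ(37,70),p0,['w15'],False),fit(np.r_[circ(40,70),circ(37,70)],p0,['w15'],False))
z=s['ee_pos'][2]-9.5
print('lid in hand',fit(circ(43,z),s['ee_pos'][:2]-[3.5,0],['w15'],False))
```

```text
[542.93041935  20.57261715 194.77833972] [ 8.00208747e-02 -3.13586870e+00 -8.03588602e-04]
[249.7 378.7] [349.9 463. ]
(array([708.3,  21.3]), np.float64(-3.99)) (array([709.6,  22.9]), np.float64(-4.7)) (array([708.6,  21. ]), np.float64(-4.29))
(array([711.1,  18.8]), np.float64(-4.29)) (array([709.9,  23. ]), np.float64(-4.71)) (array([710. ,  23.6]), np.float64(-4.36))
lid in hand (array([539.6,  21.3]), np.float64(-9.43))
```

Emit:
{"method": "jog_arm", "body": {"deltas": [{"offset":[0.045,-0.001,0],"twist":0,"claw":0},{"offset":[0.09,-0.002,0],"twist":0,"claw":0},{"offset":[0.13,-0.0028,-0.02],"twist":0,"claw":0},{"offset":[0.16,-0.0028,-0.05],"twist":0,"claw":0},{"offset":[0.1674,-0.0028,-0.08],"twist":0,"claw":0},{"offset":[0.1674,-0.0028,-0.09],"twist":0,"claw":0},{"offset":[0.1674,-0.0028,-0.09],"twist":0,"claw":0},{"offset":[0.1674,-0.0028,-0.09],"twist":0,"claw":0}]}}

```text
time_s: 36.0
ee_pos: [716.6, 17.4, 107.5]
tcp_rot: [-0.08, 3.138, -0.0]
contact_force: [0.6, 0.7, -0.7]
gripper_width: 13.2
gripper_force: 49.2
```

Run:
```python
from h import *
s=ctrl.get_state();print(s['ee_pos'],s['tcp_rot'],s['contact_force'])
snap('scene','s16');z=s['ee_pos'][2]-9.7
print('lid',fit(circ(43,z),s['ee_pos'][:2]-[3.3,0],['s16'],False))
for f in('s13','t13'):
  for c in (40,37): print(f,c,fit(circ(c,70),(707,18),[f],False))
  for k in (np.r_[0:40],np.r_[40:80]): print(f,fit(circ(40,70)[k],(707,18),[f],False),fit(circ(37,70)[k],(707,18),[f],False))
```

```text
[716.60818223  17.43214596 107.51778256] [-8.00267448e-02  3.13784886e+00 -1.62688995e-04] [ 0.6076471   0.69491192 -0.73048514]
lid (array([714.6,  16. ]), np.float64(-10.68))
s13 40 (array([709.6,  17.3]), np.float64(-9.11))
s13 37 (array([709.9,  17.5]), np.float64(-9.71))
s13 (array([709.1,  15.2]), np.float64(-10.34)) (array([707. ,  18.3]), np.float64(-10.69))
s13 (array([710.7,  20.9]), np.float64(-9.49)) (array([711.6,  17.3]), np.float64(-9.68))
t13 40 (array([704.1,  19.9]), np.float64(-9.6))
t13 37 (array([704.6,  19. ]), np.float64(-9.92))
t13 (array([704.5,  16.9]), np.float64(-10.01)) (array([704.8,  20.4]), np.float64(-9.56))
t13 (array([704.1,  22.1]), np.float64(-10.42)) (array([704.2,  18.4]), np.float64(-10.63))
```

Emit:
{"method": "jog_arm", "body": {"deltas": [{"offset":[-0.0055,0.001,-0.008],"twist":0,"claw":0},{"offset":[-0.0055,0.001,-0.012],"twist":0,"claw":0},{"offset":[-0.0055,0.001,-0.016],"twist":0,"claw":0},{"offset":[-0.0055,0.001,-0.019],"twist":0,"claw":0},{"offset":[-0.0055,0.001,-0.019],"twist":0,"claw":0}]}}

```text
time_s: 36.55
ee_pos: [710.3, 18.5, 85.4]
tcp_rot: [0.08, -3.139, -0.0]
contact_force: [-0.2, -0.1, -1.2]
gripper_width: 12.7
gripper_force: 49.2
```

Run:
```python
from h import *
s=ctrl.get_state();print(s['ee_pos'],s['contact_force'],s['moment'])
```

```text
[710.33386781  18.48366674  85.43679545] [-0.18728498 -0.14363899 -1.22372916] [ 0.03215246 -0.00562729  0.0198713 ]
```

Emit:
{"method": "jog_arm", "body": {"deltas": [{"offset":[0,0,-0.002],"twist":0,"claw":0},{"offset":[0,0,-0.004],"twist":0,"claw":0},{"offset":[0,0,-0.004],"twist":0,"claw":0}]}}

```text
time_s: 36.85
ee_pos: [711.2, 18.5, 83.8]
tcp_rot: [-0.08, 3.139, -0.0]
contact_force: [-1.0, -0.6, 3.4]
gripper_width: 13.3
gripper_force: 49.8
```

Emit:
{"method": "jog_arm", "body": {"deltas": [{"offset":[0,0,0],"twist":0,"claw":0.4},{"offset":[0,0,0],"twist":0,"claw":0.5},{"offset":[0,0,0],"twist":0,"claw":0.5},{"offset":[0,0,0.04],"twist":0,"claw":0.5},{"offset":[0,0,0.08],"twist":0,"claw":1},{"offset":[-0.03,0.03,0.105],"twist":-6.7,"claw":1},{"offset":[-0.06,0.065,0.105],"twist":-6.7,"claw":1},{"offset":[-0.09,0.1,0.105],"twist":-6.7,"claw":1},{"offset":[-0.12,0.135,0.105],"twist":-6.7,"claw":1},{"offset":[-0.155,0.17,0.105],"twist":-6.7,"claw":1}]}}

```text
time_s: 37.85
ee_pos: [554.7, 189.6, 187.1]
tcp_rot: [0.104, 3.14, 0.001]
contact_force: [0.3, -0.6, 0.1]
gripper_width: 85.1
gripper_force: 0.0
```

Emit:
{"method": "jog_arm", "body": {"deltas": [{"offset":[-0.035,0.035,0],"twist":0,"claw":1},{"offset":[-0.067,0.064,0],"twist":0,"claw":1},{"offset":[-0.067,0.064,0],"twist":0,"claw":1},{"offset":[-0.067,0.064,0],"twist":0,"claw":1}]}}

```text
time_s: 38.25
ee_pos: [488.3, 253.1, 187.5]
tcp_rot: [0.1, 3.139, -0.0]
contact_force: [-0.2, -0.3, -0.1]
gripper_width: 85.3
gripper_force: 0.0
```

Run:
```python
from h import *
s=ctrl.get_state();print(s['ee_pos'],s['tcp_rot'])
snap('wrist','w17');snap('scene','s17')
print('lid2',fit(circ(43,12),(488.3,252.5),['w17'],False))
print('lid3 on tub', fit(circ(43,74),(707,18),['s17'],False), 'tub', fit(circ(43,77),(707,18),['s17'],False))
for n,p in(('t1',(612.7,325.7)),('t2',(681.4,178))): print(n,fit(circ(37,70),p,['s17'],False))
```

```text
[488.30134824 253.10807314 187.54650402] [ 1.00049806e-01  3.13906194e+00 -2.15465457e-04]
lid2 (array([488.2, 254.9]), np.float64(-11.57))
lid3 on tub (array([708.4,  17.2]), np.float64(-10.79)) tub (array([710. ,  16.7]), np.float64(-10.81))
t1 (array([612.9, 326. ]), np.float64(-9.39))
t2 (array([681.4, 178. ]), np.float64(-9.4))
```

Emit:
{"method": "jog_arm", "body": {"deltas": [{"offset":[0,0.0005,-0.05],"twist":0,"claw":1},{"offset":[0,0.0005,-0.1],"twist":0,"claw":1},{"offset":[0,0.0005,-0.14],"twist":0,"claw":1},{"offset":[0,0.0005,-0.167],"twist":0,"claw":1},{"offset":[0,0.0005,-0.167],"twist":0,"claw":1},{"offset":[0,0.0005,-0.167],"twist":0,"claw":0.3},{"offset":[0,0.0005,-0.167],"twist":0,"claw":0},{"offset":[0,0.0005,-0.167],"twist":0,"claw":0},{"offset":[0,0.0005,-0.167],"twist":0,"claw":0},{"offset":[0,0.0005,-0.167],"twist":0,"claw":0}]}}

```text
time_s: 39.35
ee_pos: [489.5, 253.3, 21.7]
tcp_rot: [0.103, 3.138, 0.002]
contact_force: [-4.4, -1.7, 16.2]
gripper_width: 12.6
gripper_force: 51.2
```

Emit:
{"method": "jog_arm", "body": {"deltas": [{"offset":[0,0,0],"twist":0,"claw":0},{"offset":[0,0,0],"twist":0,"claw":0},{"offset":[0,0,0],"twist":0,"claw":0}]}}

```text
time_s: 39.65
ee_pos: [489.7, 253.4, 21.8]
tcp_rot: [0.103, 3.138, 0.002]
contact_force: [0.1, -0.5, 6.1]
gripper_width: 13.2
gripper_force: 49.7
```

Emit:
{"method": "jog_arm", "body": {"deltas": [{"offset":[0,0,0.05],"twist":0,"claw":0},{"offset":[0,0,0.1],"twist":0,"claw":0},{"offset":[0.02,-0.01,0.125],"twist":0,"claw":0},{"offset":[0.06,-0.025,0.125],"twist":0,"claw":0},{"offset":[0.1,-0.04,0.125],"twist":0,"claw":0},{"offset":[0.14,-0.055,0.125],"twist":0,"claw":0},{"offset":[0.17,-0.066,0.125],"twist":0,"claw":0},{"offset":[0.191,-0.0745,0.11],"twist":0,"claw":0},{"offset":[0.191,-0.0745,0.087],"twist":0,"claw":0},{"offset":[0.191,-0.0745,0.087],"twist":0,"claw":0}]}}

```text
time_s: 40.65
ee_pos: [677.3, 177.4, 101.1]
tcp_rot: [-0.105, -3.129, 0.003]
contact_force: [-0.7, 0.2, -1.7]
gripper_width: 12.7
gripper_force: 48.9
```

Emit:
{"method": "jog_arm", "body": {"deltas": [{"offset":[0,0,0],"twist":0,"claw":0},{"offset":[0,0,0],"twist":0,"claw":0}]}}

```text
time_s: 40.85
ee_pos: [679.9, 179.0, 108.7]
tcp_rot: [0.102, 3.138, 0.001]
contact_force: [-0.5, 0.8, 0.3]
gripper_width: 12.9
gripper_force: 48.9
```

Run:
```python
from h import *
s=ctrl.get_state();print(s['ee_pos'],s['tcp_rot'],s['contact_force'])
snap('scene','s18');z=s['ee_pos'][2]-9.7
print('lid',fit(circ(43,z),s['ee_pos'][:2]-[1.5,0],['s18'],False))
```

```text
[679.88231238 179.01372189 108.66004791] [1.02383461e-01 3.13834909e+00 7.45680368e-04] [-0.50658187  0.8287335   0.29488741]
lid (array([678.6, 177.4]), np.float64(-10.34))
```

Emit:
{"method": "jog_arm", "body": {"deltas": [{"offset":[0.0015,0.0005,-0.008],"twist":0,"claw":0},{"offset":[0.0015,0.0005,-0.014],"twist":0,"claw":0},{"offset":[0.0015,0.0005,-0.019],"twist":0,"claw":0},{"offset":[0.0015,0.0005,-0.022],"twist":0,"claw":0},{"offset":[0.0015,0.0005,-0.022],"twist":0,"claw":0}]}}

```text
time_s: 41.4
ee_pos: [680.6, 179.2, 84.4]
tcp_rot: [-0.103, -3.138, -0.0]
contact_force: [-0.7, 0.9, -2.3]
gripper_width: 12.9
gripper_force: 48.9
```

Emit:
{"method": "jog_arm", "body": {"deltas": [{"offset":[0,0,-0.002],"twist":0,"claw":0},{"offset":[0,0,-0.004],"twist":0,"claw":0},{"offset":[0,0,-0.004],"twist":0,"claw":0}]}}

```text
time_s: 41.7
ee_pos: [681.2, 179.3, 83.9]
tcp_rot: [0.103, 3.139, 0.001]
contact_force: [-4.4, 0.4, 6.2]
gripper_width: 12.8
gripper_force: 49.8
```

Emit:
{"method": "jog_arm", "body": {"deltas": [{"offset":[0,0,0],"twist":0,"claw":0.4},{"offset":[0,0,0],"twist":0,"claw":0.5},{"offset":[0,0,0],"twist":0,"claw":0.5},{"offset":[0,0,0.04],"twist":0,"claw":0.5},{"offset":[0,0,0.08],"twist":0,"claw":1},{"offset":[-0.03,0.03,0.103],"twist":7,"claw":1},{"offset":[-0.065,0.06,0.103],"twist":14,"claw":1},{"offset":[-0.1,0.09,0.103],"twist":21,"claw":1},{"offset":[-0.135,0.12,0.103],"twist":21,"claw":1},{"offset":[-0.17,0.15,0.103],"twist":21,"claw":1}]}}

```text
time_s: 42.7
ee_pos: [510.0, 329.8, 184.2]
tcp_rot: [-0.47, 3.106, 0.0]
contact_force: [-0.2, 1.2, -0.7]
gripper_width: 85.5
gripper_force: 0.0
```

Emit:
{"method": "jog_arm", "body": {"deltas": [{"offset":[-0.03,0.027,0],"twist":0,"claw":1},{"offset":[-0.052,0.047,0],"twist":0,"claw":1},{"offset":[-0.052,0.047,0],"twist":0,"claw":1},{"offset":[-0.052,0.047,0],"twist":0,"claw":1}]}}

```text
time_s: 43.1
ee_pos: [459.1, 376.2, 184.3]
tcp_rot: [-0.472, 3.105, -0.001]
contact_force: [-0.0, 0.2, 0.8]
gripper_width: 85.4
gripper_force: 0.0
```

Run:
```python
from h import *
s=ctrl.get_state();print(s['ee_pos'],s['tcp_rot'])
snap('wrist','w19');snap('scene','s19')
print('lid1',fit(circ(43,12),(458.8,376.5),['w19'],False),fit(circ(43,12),(458.8,376.5),['s19'],False))
for a in (12,17,22): print(fit(rect(56,14,42,n=25),(458,376,a),['w19']))
print('lid2 on tub', fit(circ(43,74),(680,178),['s19'],False))
print('t1',fit(circ(37,70),(612,326),['s19'],False))
```

```text
[459.14295562 376.16617366 184.26671311] [-4.72384306e-01  3.10527246e+00 -9.22248508e-04]
lid1 (array([458.5, 378.8]), np.float64(-11.21)) (array([458.9, 375.9]), np.float64(-10.32))
(array([461.5, 381.6,  21.6]), np.float64(-7.44))
(array([461.5, 381.6,  21.5]), np.float64(-7.45))
(array([461.5, 381.6,  21.5]), np.float64(-7.45))
lid2 on tub (array([680.4, 178.2]), np.float64(-11.17))
t1 (array([613. , 326.3]), np.float64(-9.33))
```

Emit:
{"method": "jog_arm", "body": {"deltas": [{"offset":[0,0.001,-0.05],"twist":1.5,"claw":1},{"offset":[0,0.001,-0.1],"twist":1.5,"claw":1},{"offset":[0,0.001,-0.14],"twist":1.5,"claw":1},{"offset":[0,0.001,-0.164],"twist":1.5,"claw":1},{"offset":[0,0.001,-0.164],"twist":1.5,"claw":1},{"offset":[0,0.001,-0.164],"twist":1.5,"claw":0.3},{"offset":[0,0.001,-0.164],"twist":1.5,"claw":0},{"offset":[0,0.001,-0.164],"twist":1.5,"claw":0},{"offset":[0,0.001,-0.164],"twist":1.5,"claw":0},{"offset":[0,0.001,-0.164],"twist":1.5,"claw":0}]}}

```text
time_s: 44.2
ee_pos: [459.9, 377.4, 21.8]
tcp_rot: [-0.511, 3.098, 0.002]
contact_force: [-3.9, -2.4, 13.3]
gripper_width: 13.1
gripper_force: 51.0
```

Emit:
{"method": "jog_arm", "body": {"deltas": [{"offset":[0,0,0],"twist":0,"claw":0},{"offset":[0,0,0],"twist":0,"claw":0},{"offset":[0,0,0],"twist":0,"claw":0}]}}

```text
time_s: 44.5
ee_pos: [460.0, 377.6, 21.8]
tcp_rot: [-0.511, 3.097, 0.002]
contact_force: [0.6, 0.1, 6.6]
gripper_width: 13.0
gripper_force: 50.3
```

Emit:
{"method": "jog_arm", "body": {"deltas": [{"offset":[0,0,0.05],"twist":0,"claw":0},{"offset":[0,0,0.1],"twist":0,"claw":0},{"offset":[0.02,-0.006,0.125],"twist":0,"claw":0},{"offset":[0.06,-0.02,0.125],"twist":0,"claw":0},{"offset":[0.1,-0.033,0.125],"twist":0,"claw":0},{"offset":[0.13,-0.043,0.125],"twist":0,"claw":0},{"offset":[0.152,-0.05,0.11],"twist":0,"claw":0},{"offset":[0.152,-0.05,0.087],"twist":0,"claw":0},{"offset":[0.152,-0.05,0.087],"twist":0,"claw":0},{"offset":[0.152,-0.05,0.087],"twist":0,"claw":0}]}}

```text
time_s: 45.5
ee_pos: [610.2, 326.8, 105.8]
tcp_rot: [0.511, -3.096, 0.001]
contact_force: [0.8, 0.5, 0.6]
gripper_width: 12.6
gripper_force: 49.6
```

Emit:
{"method": "jog_arm", "body": {"deltas": [{"offset":[0,0,0],"twist":0,"claw":0}]}}

```text
time_s: 45.6
ee_pos: [611.2, 327.6, 108.6]
tcp_rot: [-0.512, 3.098, 0.001]
contact_force: [0.1, 0.1, 0.1]
gripper_width: 13.0
gripper_force: 49.6
```

Run:
```python
from h import *
s=ctrl.get_state();print(s['ee_pos'],s['contact_force'])
snap('scene','s20');z=s['ee_pos'][2]-9.7
print('lid',fit(circ(43,z),s['ee_pos'][:2],['s20'],False))
```

```text
[611.21208731 327.58162894 108.58367448] [0.089702   0.08005598 0.12895927]
lid (array([610.6, 325.2]), np.float64(-10.32))
```

Emit:
{"method": "jog_arm", "body": {"deltas": [{"offset":[0.0013,0.0006,-0.008],"twist":0,"claw":0},{"offset":[0.0013,0.0006,-0.014],"twist":0,"claw":0},{"offset":[0.0013,0.0006,-0.019],"twist":0,"claw":0},{"offset":[0.0013,0.0006,-0.022],"twist":0,"claw":0},{"offset":[0.0013,0.0006,-0.022],"twist":0,"claw":0}]}}

```text
time_s: 46.15
ee_pos: [611.9, 327.9, 84.4]
tcp_rot: [0.511, -3.098, -0.001]
contact_force: [0.4, 0.9, -1.9]
gripper_width: 13.0
gripper_force: 49.5
```

Emit:
{"method": "jog_arm", "body": {"deltas": [{"offset":[0,0,-0.002],"twist":0,"claw":0},{"offset":[0,0,-0.0035],"twist":0,"claw":0},{"offset":[0,0,-0.0035],"twist":0,"claw":0}]}}

```text
time_s: 46.45
ee_pos: [612.5, 327.9, 83.9]
tcp_rot: [-0.511, 3.099, 0.001]
contact_force: [-3.7, 0.2, 5.0]
gripper_width: 12.7
gripper_force: 50.3
```

Emit:
{"method": "jog_arm", "body": {"deltas": [{"offset":[0,0,0],"twist":0,"claw":0.4},{"offset":[0,0,0],"twist":0,"claw":0.5},{"offset":[0,0,0],"twist":0,"claw":0.5},{"offset":[0,0,0.04],"twist":0,"claw":0.5},{"offset":[0,0,0.08],"twist":0,"claw":1},{"offset":[-0.012,0.03,0.1],"twist":0,"claw":1},{"offset":[-0.03,0.07,0.1],"twist":0,"claw":1},{"offset":[-0.0515,0.115,0.1],"twist":0,"claw":1},{"offset":[-0.0515,0.132,0.1],"twist":0,"claw":1},{"offset":[-0.0515,0.132,0.1],"twist":0,"claw":1}]}}

```text
time_s: 47.45
ee_pos: [559.6, 462.3, 181.0]
tcp_rot: [0.517, -3.098, -0.0]
contact_force: [0.4, -0.5, -0.6]
gripper_width: 85.4
gripper_force: 0.0
```

Emit:
{"method": "jog_arm", "body": {"deltas": [{"offset":[0,0,0],"twist":0,"claw":1},{"offset":[0,0,0],"twist":0,"claw":1}]}}

```text
time_s: 47.65
ee_pos: [561.8, 458.1, 181.6]
tcp_rot: [0.508, -3.1, 0.001]
contact_force: [1.0, 0.8, 0.9]
gripper_width: 85.6
gripper_force: 0.0
```

Run:
```python
from h import *
s=ctrl.get_state();print(s['ee_pos'],s['tcp_rot'])
snap('wrist','w21');snap('scene','s21')
print('d1',fit(circ(28,45),(560.5,459.7),['w21'],False),fit(circ(28,45),(560.5,459.7),['s21'],False))
print('lid1 on tub', fit(circ(43,74),(611,327),['s21'],False))
```

```text
[561.83764122 458.06139394 181.61687406] [ 5.08270812e-01 -3.09998107e+00  1.31335768e-03]
d1 (array([559.7, 462.6]), np.float64(-10.03)) (array([561.1, 459. ]), np.float64(-9.51))
lid1 on tub (array([612.6, 326.4]), np.float64(-11.03))
```

Emit:
{"method": "jog_arm", "body": {"deltas": [{"offset":[0,0,-0.05],"twist":0,"claw":1},{"offset":[0,0,-0.1],"twist":0,"claw":1},{"offset":[0,0,-0.14],"twist":0,"claw":1},{"offset":[0,0,-0.163],"twist":0,"claw":1},{"offset":[0,0,-0.166],"twist":0,"claw":1},{"offset":[0,0,-0.166],"twist":0,"claw":0.6},{"offset":[0,0,-0.166],"twist":0,"claw":0.5},{"offset":[0,0,-0.166],"twist":0,"claw":0.4},{"offset":[0,0,-0.166],"twist":0,"claw":0.3},{"offset":[0,0,-0.166],"twist":0,"claw":0.3}], "force": 40}}

```text
time_s: 48.75
ee_pos: [563.0, 460.6, 19.6]
tcp_rot: [-0.51, 3.094, 0.004]
contact_force: [0.7, -0.6, 7.0]
gripper_width: 54.7
gripper_force: 43.2
```

Emit:
{"method": "jog_arm", "body": {"deltas": [{"offset":[0,0,0],"twist":0,"claw":0.3},{"offset":[0,0,0],"twist":0,"claw":0.3},{"offset":[0,0,0],"twist":0,"claw":0.3}]}}

```text
time_s: 49.05
ee_pos: [562.9, 460.7, 19.6]
tcp_rot: [-0.51, 3.094, 0.004]
contact_force: [0.7, -0.3, 6.8]
gripper_width: 54.8
gripper_force: 43.2
```

Emit:
{"method": "jog_arm", "body": {"deltas": [{"offset":[0,0,0.03],"twist":0,"claw":0.3},{"offset":[0,0,0.07],"twist":0,"claw":0.3},{"offset":[0,0,0.11],"twist":0,"claw":0.3},{"offset":[0,0,0.15],"twist":0,"claw":0.3},{"offset":[0,0,0.18],"twist":0,"claw":0.3},{"offset":[0,-0.03,0.18],"twist":-6,"claw":0.3},{"offset":[0,-0.065,0.18],"twist":-12,"claw":0.3},{"offset":[0,-0.1,0.18],"twist":-19,"claw":0.3},{"offset":[0,-0.14,0.18],"twist":-26,"claw":0.3},{"offset":[0,-0.18,0.18],"twist":-33,"claw":0.3}]}}

```text
time_s: 50.05
ee_pos: [560.6, 278.2, 195.8]
tcp_rot: [-0.397, -3.116, 0.0]
contact_force: [0.6, 0.9, -1.1]
gripper_width: 55.2
gripper_force: 42.6
```

Emit:
{"method": "jog_arm", "body": {"deltas": [{"offset":[0,-0.04,0],"twist":-7,"claw":0.3},{"offset":[0,-0.08,0],"twist":-14,"claw":0.3},{"offset":[0,-0.12,0],"twist":-21,"claw":0.3},{"offset":[0,-0.16,0],"twist":-28,"claw":0.3},{"offset":[0,-0.2,0],"twist":-35,"claw":0.3},{"offset":[0,-0.24,0],"twist":-42,"claw":0.3},{"offset":[0,-0.28,0],"twist":-49,"claw":0.3},{"offset":[0,-0.32,0],"twist":-56,"claw":0.3},{"offset":[0,-0.36,0],"twist":-63,"claw":0.3},{"offset":[0,-0.4,0],"twist":-70,"claw":0.3}]}}

```text
time_s: 51.05
ee_pos: [560.6, -121.9, 196.1]
tcp_rot: [2.113, 2.324, 0.0]
contact_force: [0.2, -0.3, -2.1]
gripper_width: 54.9
gripper_force: 42.6
```

Emit:
{"method": "jog_arm", "body": {"deltas": [{"offset":[0,-0.04,0],"twist":-7,"claw":0.3},{"offset":[0,-0.08,0],"twist":-14,"claw":0.3},{"offset":[0,-0.12,0],"twist":-16,"claw":0.3},{"offset":[0,-0.16,0],"twist":-16,"claw":0.3},{"offset":[0,-0.195,0],"twist":-16,"claw":0.3},{"offset":[0,-0.22,0],"twist":-16,"claw":0.3},{"offset":[0,-0.23,0],"twist":-16,"claw":0.3},{"offset":[0,-0.23,0],"twist":-16,"claw":0.3},{"offset":[0,-0.23,0],"twist":-16,"claw":0.3},{"offset":[0,-0.23,0],"twist":-16,"claw":0.3}]}}

```text
time_s: 52.05
ee_pos: [561.5, -348.7, 196.1]
tcp_rot: [-2.409, -2.016, -0.001]
contact_force: [0.8, 0.3, -0.7]
gripper_width: 54.9
gripper_force: 42.6
```

Run:
```python
from h import *
s=ctrl.get_state();print(s['ee_pos'],s['tcp_rot'],s['gripper_width'])
snap('scene','s22');z=s['ee_pos'][2]-19.6
print('dish',fit(circ(28,z+45),s['ee_pos'][:2],['s22'],False),'rails',fit(rect(150,200,104),(573,-309,-10),['s11']))
print(fit(circ(28,45),(357.5,267.5),['s22'],False),fit(np.r_[rect(164,134,86)],(604,-141,-10),['s22']))
```

```text
[ 561.45232191 -348.74561613  196.1327975 ] [-2.40938260e+00 -2.01576474e+00 -9.15175574e-04] 54.92754294597581
dish (array([ 562.6, -347.1]), np.float64(-9.54)) rails (array([ 575.1, -309.6,   -9.6]), np.float64(-9.82))
(array([358.2, 267. ]), np.float64(-9.66)) (array([ 603.5, -141.4,   -9.9]), np.float64(-10.59))
```

Emit:
{"method": "jog_arm", "body": {"deltas": [{"offset":[0.003,-0.001,-0.03],"twist":0,"claw":0.3},{"offset":[0.003,-0.001,-0.06],"twist":0,"claw":0.3},{"offset":[0.003,-0.001,-0.077],"twist":0,"claw":0.3},{"offset":[0.003,-0.001,-0.083],"twist":0,"claw":0.3},{"offset":[0.003,-0.001,-0.087],"twist":0,"claw":0.3},{"offset":[0.003,-0.001,-0.087],"twist":0,"claw":0.3}]}}

```text
time_s: 52.7
ee_pos: [564.9, -351.4, 110.3]
tcp_rot: [2.409, 2.013, 0.001]
contact_force: [0.9, -0.0, -1.1]
gripper_width: 54.7
gripper_force: 42.7
```

Emit:
{"method": "jog_arm", "body": {"deltas": [{"offset":[0,0,-0.0015],"twist":0,"claw":0.3},{"offset":[0,0,-0.0015],"twist":0,"claw":0.3},{"offset":[0,0,-0.0015],"twist":0,"claw":0.7},{"offset":[0,0,-0.0015],"twist":0,"claw":0.85},{"offset":[0,0,-0.0015],"twist":0,"claw":0.95},{"offset":[0,0,-0.0015],"twist":0,"claw":0.95},{"offset":[0,0,0.03],"twist":0,"claw":0.95},{"offset":[0,0,0.06],"twist":0,"claw":0.95},{"offset":[0,0,0.09],"twist":0,"claw":1}]}}

```text
time_s: 53.6
ee_pos: [563.8, -351.4, 199.4]
tcp_rot: [-2.411, -2.013, 0.0]
contact_force: [0.3, -0.1, 0.2]
gripper_width: 85.6
gripper_force: 0.0
```

Emit:
{"method": "jog_arm", "body": {"deltas": [{"offset":[-0.015,0.045,0],"twist":0,"claw":1},{"offset":[-0.03,0.09,0],"twist":0,"claw":1},{"offset":[-0.045,0.135,0],"twist":0,"claw":1},{"offset":[-0.06,0.18,0],"twist":0,"claw":1},{"offset":[-0.075,0.225,0],"twist":0,"claw":1},{"offset":[-0.09,0.27,0],"twist":0,"claw":1},{"offset":[-0.105,0.315,0],"twist":0,"claw":1},{"offset":[-0.12,0.36,0],"twist":0,"claw":1},{"offset":[-0.14,0.405,0],"twist":0,"claw":1},{"offset":[-0.155,0.45,0],"twist":0,"claw":1}]}}

```text
time_s: 54.6
ee_pos: [407.8, 100.0, 199.0]
tcp_rot: [2.412, 2.013, 0.001]
contact_force: [1.0, -0.3, -0.0]
gripper_width: 85.2
gripper_force: 0.0
```

Emit:
{"method": "jog_arm", "body": {"deltas": [{"offset":[-0.017,0.045,0],"twist":0,"claw":1},{"offset":[-0.034,0.09,0],"twist":0,"claw":1},{"offset":[-0.045,0.135,0],"twist":0,"claw":1},{"offset":[-0.052,0.169,0],"twist":0,"claw":1},{"offset":[-0.052,0.169,0],"twist":0,"claw":1},{"offset":[-0.052,0.169,0],"twist":0,"claw":1},{"offset":[-0.052,0.169,0],"twist":0,"claw":1}]}}

```text
time_s: 55.3
ee_pos: [357.3, 266.7, 198.7]
tcp_rot: [2.412, 2.012, -0.001]
contact_force: [-1.0, -0.0, 0.2]
gripper_width: 85.1
gripper_force: 0.0
```

Run:
```python
from h import *
s=ctrl.get_state();print(s['ee_pos'],s['tcp_rot'],s['gripper_width'])
snap('scene','s23');snap('wrist','w23')
print('dish1',fit(circ(28,135),(565,-350),['s23'],False))
print('dish2',fit(circ(28,45),(357.5,267.5),['w23'],False),fit(circ(28,45),(357.5,267.5),['s23'],False))
```

```text
[357.33720805 266.69666985 198.73578795] [ 2.41196863e+00  2.01195252e+00 -5.81371234e-04] 85.1052172137704
dish1 (array([ 566.3, -351.2]), np.float64(-10.7))
dish2 (array([356.1, 269.6]), np.float64(-9.14)) (array([358.2, 267. ]), np.float64(-9.58))
```

Emit:
{"method": "jog_arm", "body": {"deltas": [{"offset":[0,0.001,-0.05],"twist":0,"claw":1},{"offset":[0,0.001,-0.1],"twist":0,"claw":1},{"offset":[0,0.001,-0.15],"twist":0,"claw":1},{"offset":[0,0.001,-0.178],"twist":0,"claw":1},{"offset":[0,0.001,-0.183],"twist":0,"claw":1},{"offset":[0,0.001,-0.183],"twist":0,"claw":0.6},{"offset":[0,0.001,-0.183],"twist":0,"claw":0.5},{"offset":[0,0.001,-0.183],"twist":0,"claw":0.4},{"offset":[0,0.001,-0.183],"twist":0,"claw":0.3},{"offset":[0,0.001,-0.183],"twist":0,"claw":0.3}]}}

```text
time_s: 56.4
ee_pos: [359.3, 269.6, 18.6]
tcp_rot: [2.41, 2.013, 0.009]
contact_force: [-0.3, -0.6, 6.9]
gripper_width: 54.8
gripper_force: 43.3
```

Emit:
{"method": "jog_arm", "body": {"deltas": [{"offset":[0,0,0],"twist":0,"claw":0.3},{"offset":[0,0,0],"twist":0,"claw":0.3},{"offset":[0,0,0],"twist":0,"claw":0.3}]}}

```text
time_s: 56.7
ee_pos: [359.3, 269.6, 18.6]
tcp_rot: [2.41, 2.013, 0.009]
contact_force: [0.6, -1.1, 7.1]
gripper_width: 54.8
gripper_force: 43.3
```

Emit:
{"method": "jog_arm", "body": {"deltas": [{"offset":[0,0,0.04],"twist":0,"claw":0.3},{"offset":[0,0,0.08],"twist":0,"claw":0.3},{"offset":[0,0,0.12],"twist":0,"claw":0.3},{"offset":[0,0,0.16],"twist":0,"claw":0.3},{"offset":[0.01,-0.025,0.18],"twist":0,"claw":0.3},{"offset":[0.025,-0.06,0.18],"twist":0,"claw":0.3},{"offset":[0.04,-0.1,0.18],"twist":0,"claw":0.3},{"offset":[0.056,-0.14,0.18],"twist":0,"claw":0.3},{"offset":[0.072,-0.18,0.18],"twist":0,"claw":0.3},{"offset":[0.088,-0.22,0.18],"twist":0,"claw":0.3}]}}

```text
time_s: 57.7
ee_pos: [445.3, 47.1, 196.4]
tcp_rot: [2.41, 2.014, 0.002]
contact_force: [0.7, 0.5, -0.6]
gripper_width: 54.9
gripper_force: 43.2
```

Emit:
{"method": "jog_arm", "body": {"deltas": [{"offset":[0.016,-0.04,0],"twist":0,"claw":0.3},{"offset":[0.032,-0.08,0],"twist":0,"claw":0.3},{"offset":[0.049,-0.12,0],"twist":0,"claw":0.3},{"offset":[0.066,-0.16,0],"twist":0,"claw":0.3},{"offset":[0.083,-0.2,0],"twist":0,"claw":0.3},{"offset":[0.1,-0.24,0],"twist":0,"claw":0.3},{"offset":[0.116,-0.28,0],"twist":0,"claw":0.3},{"offset":[0.13,-0.31,0],"twist":0,"claw":0.3},{"offset":[0.133,-0.318,0],"twist":0,"claw":0.3},{"offset":[0.133,-0.318,0],"twist":0,"claw":0.3}]}}

```text
time_s: 58.7
ee_pos: [578.0, -270.4, 195.2]
tcp_rot: [-2.412, -2.011, 0.0]
contact_force: [-0.8, 0.3, -1.9]
gripper_width: 54.8
gripper_force: 43.2
```

Emit:
{"method": "jog_arm", "body": {"deltas": [{"offset":[0,0,0],"twist":0,"claw":0.3},{"offset":[0,0,0],"twist":0,"claw":0.3}]}}

```text
time_s: 58.9
ee_pos: [577.9, -267.9, 196.3]
tcp_rot: [-2.41, -2.015, -0.001]
contact_force: [-0.8, -0.6, -1.3]
gripper_width: 54.6
gripper_force: 43.2
```

Emit:
{"method": "jog_arm", "body": {"deltas": [{"offset":[0,0,-0.03],"twist":0,"claw":0.3},{"offset":[0,0,-0.06],"twist":0,"claw":0.3},{"offset":[0,0,-0.077],"twist":0,"claw":0.3},{"offset":[0,0,-0.083],"twist":0,"claw":0.3},{"offset":[0,0,-0.086],"twist":0,"claw":0.3},{"offset":[0,0,-0.086],"twist":0,"claw":0.3}]}}

```text
time_s: 59.5
ee_pos: [578.5, -269.1, 111.0]
tcp_rot: [2.409, 2.013, 0.001]
contact_force: [0.6, -1.0, -1.8]
gripper_width: 54.6
gripper_force: 43.2
```

Emit:
{"method": "jog_arm", "body": {"deltas": [{"offset":[0,0,-0.001],"twist":0,"claw":0.3},{"offset":[0,0,-0.0025],"twist":0,"claw":0.3},{"offset":[0,0,-0.0025],"twist":0,"claw":0.3},{"offset":[0,0,-0.0025],"twist":0,"claw":0.7},{"offset":[0,0,-0.0025],"twist":0,"claw":0.85},{"offset":[0,0,-0.0025],"twist":0,"claw":0.95},{"offset":[0,0,-0.0025],"twist":0,"claw":0.95},{"offset":[0,0,0.03],"twist":0,"claw":0.95},{"offset":[0,0,0.06],"twist":0,"claw":0.95},{"offset":[0,0,0.1],"twist":0,"claw":1}]}}

```text
time_s: 60.5
ee_pos: [577.2, -268.9, 208.8]
tcp_rot: [-2.408, -2.011, 0.002]
contact_force: [0.3, -1.0, 0.2]
gripper_width: 85.5
gripper_force: 0.0
```

Emit:
{"method": "jog_arm", "body": {"deltas": [{"offset":[-0.04,0.04,0.03],"twist":0,"claw":1},{"offset":[-0.08,0.08,0.05],"twist":0,"claw":1},{"offset":[-0.12,0.12,0.05],"twist":0,"claw":1},{"offset":[-0.15,0.16,0.05],"twist":0,"claw":1},{"offset":[-0.18,0.2,0.05],"twist":0,"claw":1},{"offset":[-0.21,0.24,0.05],"twist":0,"claw":1},{"offset":[-0.24,0.28,0.05],"twist":0,"claw":1},{"offset":[-0.24,0.32,0.05],"twist":0,"claw":1},{"offset":[-0.24,0.36,0.05],"twist":0,"claw":1},{"offset":[-0.24,0.4,0.05],"twist":0,"claw":1}]}}

```text
time_s: 61.5
ee_pos: [337.0, 132.4, 260.6]
tcp_rot: [2.41, 2.013, 0.004]
contact_force: [0.4, -0.4, 0.2]
gripper_width: 85.8
gripper_force: 0.0
```

Run:
```python
from h import *
snap('scene','s24');snap('top','t24')
for n,M,p,y in (('d1',circ(28,135),(565,-350),0),('d2',circ(28,135),(578,-269),0),
 ('lid1',circ(43,74),(611,327),0),('lid2',circ(43,74),(680,178),0),('lid3',circ(43,74),(708,18),0),
 ('binlid',rect(164,134,86),(602,-141,-10),1),('tray',rect(160,68,14),(369,-284,84.5),1),('back',rect(120,36,54),(371,-285,84.5),1),('rib',rect(80,20,88),(371,-285,84.5),1)):
    print(n,[fit(M,p,[f],bool(y)) for f in('t24','s24')])
for b,zs in (('lid3',(706,18)),('lid2',(679,178)),('lid1',(610,327))):
    print(b,[(z,fit(circ(43,z),zs,['t24','s24'],False)) for z in(68,71,74,77,80)])
```

```text
d1 [(array([ 565.6, -350.2]), np.float64(-10.54)), (array([ 566.3, -351.2]), np.float64(-10.58))]
d2 [(array([ 578.6, -271.4]), np.float64(-10.51)), (array([ 579.2, -272.1]), np.float64(-10.67))]
lid1 [(array([611.4, 327.3]), np.float64(-10.91)), (array([612.5, 326.3]), np.float64(-10.14))]
lid2 [(array([679.8, 178.9]), np.float64(-11.09)), (array([680.4, 178.2]), np.float64(-11.12))]
lid3 [(array([708.4,  17.8]), np.float64(-10.98)), (array([708.3,  16.9]), np.float64(-10.99))]
binlid [(array([ 602.8, -140.1,  -10.5]), np.float64(-10.99)), (array([ 603.4, -141.3,   -9.8]), np.float64(-10.47))]
tray [(array([ 370.9, -288. ,   85. ]), np.float64(-7.1)), (array([ 396.4, -313.2,   80.6]), np.float64(-9.94))]
back [(array([ 369.5, -284.5,   86.3]), np.float64(-11.17)), (array([ 373. , -285.7,   84.8]), np.float64(-10.35))]
rib [(array([ 373.5, -286.2,   85.3]), np.float64(-9.47)), (array([ 373.8, -285.9,   85.1]), np.float64(-10.29))]
lid3 [(68, (array([708.5,  17.6]), np.float64(-20.64))), (71, (array([708.4,  17.6]), np.float64(-21.63))), (74, (array([708.5,  17.3]), np.float64(-21.92))), (77, (array([709.,  17.]), np.float64(-21.46))), (80, (array([709.1,  16.8]), np.float64(-20.24)))]
lid2 [(68, (array([680. , 179.6]), np.float64(-20.92))), (71, (array([679.9, 179. ]), np.float64(-21.9))), (74, (array([680. , 178.5]), np.float64(-22.16))), (77, (array([680.2, 177.8]), np.float64(-21.6))), (80, (array([680.4, 177.1]), np.float64(-20.3)))]
lid1 [(68, (array([611.7, 328.7]), np.float64(-20.32))), (71, (array([611.7, 327.7]), np.float64(-20.95))), (74, (array([611.7, 326.9]), np.float64(-20.97))), (77, (array([611.9, 326. ]), np.float64(-20.33))), (80, (array([612.3, 325.2]), np.float64(-19.06)))]
```

```bash
python3 -c "
from station import ctrl
print(ctrl.hand_in())"
```

```text
the job is handed in; nothing more can be done
None
```

The job is handed in at about 61 s, but the hand-in call returned no verdict. By my last camera fits, all four foam pieces are in the closed bin, both dish stacks stand on the platform, the three tubs are lidded, and the brush is back in its tray. After brushing, one piece leaned too high for the lid, so I moved it inside the bin with the gripper.

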